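# Put the stamps, seal and ink away in the fitted desk caddy

### The arm

A 6-joint arm with a two-finger parallel gripper is mounted at the origin on the work surface; the furniture and walls round the work are solid. World frame = base frame: x ahead of the robot, y to its left, z up, the work surface at z = 0. Lengths are in m, angles in rad, forces in N, time in s.
With the tool pointing down it reaches from about 0.375 to 0.9 m from the base axis. Payload 3.1 kg.
Tool frame: the origin (TCP) lies on the centre line of the jaws, within the pads' length; the fingertips stand 14 mm ahead of it and the grasp point (between the pads) lies 5 mm behind it; z points along the fingers, y is the line along which they close (so a half turn about z gives the same grasp; the last joint's range is limited). The gripper opens to 87 mm and grips with 3 to 60 N. Pads are 19 mm wide; open, the fingers measure 117 mm over their backs; the gripper's body (75 mm by 190 mm) begins 51 mm behind the grasp point.
Start: joints at [-1.321, 0.527, 1.433, -0, 1.181, -0.178], TCP at [0.259, -0.569, 0.199] pointing down, gripper open.
Joint ranges: [-3.08, 3.08], [-0.75, 2.2], [0.22, 2.44], [-1.43, 4.57], [0, 2.65], [-2.85, 2.85]. Speed limits (rad/s): [2.79, 2.79, 3.14, 3.14, 3.14, 3.14].

### API

Orientations are given as a unit quaternion [x, y, z, w].
In Python, from rig import robot gives the robot as it stands.
- The arm moves only by the tool move_arm, never from a script. Its argument "commands" is a list of rows, each an object with "hand": the finger opening in cm, from 0 to 8.7; "travel": the shift along the tool's x, y, z in cm, a list of three; "twist": the turn, a rotation vector about the tool's x, y, z in degrees, a list of three. In form: [{"hand": hand, "travel": [dx, dy, dz], "twist": [wx, wy, wz]}, ...]. A call has 1 to 5 rows; each row shifts and turns the commanded pose from where the row before left it, along the tool's axes as they then stand; what a row does not reach is not made up. A row lasts 1/12 s, in which the tool goes at most 41.7 mm and 7.16 degrees, less where a joint would pass 70% of its speed; a pose out of reach is approached as far as the arm can. A call is refused whole if a number of a shift passes 4.17 or a number of a turn 7.16, either way. A call with a gripper value outside its range is refused whole. The fingers move at their own pace and stop on an object; "force" is the grip in N (left out, the last holds). Time passes only in rows, so rows that do not move let the fingers close. It gives the time, the measured TCP pose, the force, the opening and the grip force at its end, in the units of the state.
- robot.get_obs(): the state, without advancing time (a new reading comes with each control period).
- robot.camera(name): name is "scene" or "top" or "wrist"; returns a dict with "frame" (480x640x3 uint8, red, green, blue), "fov_y" (degrees; the focal length in pixels is half the picture's height over the tangent of half this angle, whatever the lens; pixels are square), "cx", "cy" (the principal point, pixels), "k1" (the pictures are not rectified: a ray, as slopes to the right and down, at radius r is drawn at 1 + k1 r^2 times it, then the intrinsics apply), "extrinsics" (4x4, takes a point from camera to world coordinates); the wrist camera has in their place "T_tool_cam" (4x4, takes a point from camera to tool coordinates, whose origin is the TCP and whose axes are the flange's). Camera axes: x right, y down, z forward; pixel columns grow to the right and rows downward; lengths in m; the calibration is good to about 2 mm. A picture is of the moment at which its call begins: read the wrist's pose just before it. There is no depth.
- robot.hand_in(): hands the job in; it is judged then, once.
The state is a dict: "time": time; "q": joint angles; "joint_velocities": joint speeds; "joint_torque": joint torques, N m; "position": TCP position; "tool_rot": TCP orientation; "ft_force": force on the tool from outside, world axes, zero at the start; "moment": the same for the moment, N m; "grip_width": finger opening in m; "grip_force": force on a finger pad.
Only numpy, scipy, OpenCV 4.12 (cv2) and the standard library are available. Lean on these libraries where they do the work, as an engineer would, in place of code of your own. Each camera call takes 0.05 s, during which the arm holds its last target. There are 200 camera calls.

### The job

The mail is done: put the two rubber stamps, the wax seal and the ink bottle away in the desk caddy. Each belongs upright, right down on the felt, in the maple block whose pocket is cut to the shape and size of its base (long stamp in the long pocket, short stamp in the short one, bottle in the square one, seal in the round one). Leave the loupe and the hand bell where they stand.

Things in the scene. Friction and masses are not known exactly. Their poses are not given: they have to be found in the camera images.
- stamp_long: Rubber stamp: long dark wooden base, upright pale turned wooden handle, standing on the desk. Base 28 (x) x 60 (y) x 18 mm high; handle round, about 22 mm across, on the middle of the base from 18 to 63 mm height. Origin: centre of the underside; z up, y along the base. Same after a half turn. Under 0.1 kg.
- stamp_short: Rubber stamp: short pale wooden base, upright dark turned wooden handle, standing on the desk. Base 28 (x) x 38 (y) x 18 mm high; handle round, about 22 mm across, on the middle of the base from 18 to 63 mm height. Origin: centre of the underside; z up, y along the longer side. Same after a half turn. Under 0.1 kg.
- wax_seal: Wax seal: a slim round stick, dark wooden handle on a brass foot, standing on its foot, 26 mm across at most and 83 mm tall. Origin: centre of the underside; z up along the handle.
- ink_bottle: Square clear glass ink bottle with blue-grey label and black screw cap (fixed on), standing on the desk. Glass body 46 x 46 mm, 44 mm high; cap 32 mm across, from 46 to 60 mm height. Origin: centre of the underside; x and y square to the glass sides. About 0.17 kg.
- block_long: Pale maple block with a long rectangular pocket, 38 (x) x 70 (y) mm. Four fixed blocks, each 88 x 88 x 24 mm, stand two by two in a dark tray, 90 mm apart, all turned alike; which is where changes. Origin: centre of the block's underside, 5 mm above the desk; the pocket is centred on it, floor (dark green felt) 8 mm and bevelled mouth 24 mm above the origin; z up.
- block_short: Pale maple block, 88 x 88 x 24 mm, fixed, with a short rectangular pocket, 38 (x) x 48 (y) mm. Origin as for the other blocks: centre of the block's underside, 5 mm above the desk; pocket centred on it, green felt floor 8 mm and bevelled mouth 24 mm above the origin.
- block_square: Pale maple block, 88 x 88 x 24 mm, fixed, with a square pocket, 56 x 56 mm, sides along its x and y. Origin as for the other blocks: centre of the block's underside, 5 mm above the desk; pocket centred on it, green felt floor 8 mm and bevelled mouth 24 mm above the origin.
- block_round: Pale maple block, 88 x 88 x 24 mm, fixed, with a round pocket, 36 mm across. Origin as for the other blocks: centre of the block's underside, 5 mm above the desk; pocket centred on it, green felt floor 8 mm and bevelled mouth 24 mm above the origin.
- loupe: Black waisted loupe, 36 mm across, 38 mm tall, standing loose among the stamps; must stay where it is. Origin: centre of the underside.
- bell: Small hand bell, brass with dark wooden handle, 62 mm across at the foot, 124 mm tall (handle 20 mm across above 62 mm), standing loose behind the work; must stay where it is. Origin: centre of the underside.
Things that resemble listed ones, but are neither listed nor needed, are in the scene too. What is shaped like the wax_seal but blue or pink is not meant. Leave any orange look-alike of the stamp_long alone.

How it is judged:
By the outcome, as a careful person would: the job done as asked, in the order asked, and still so for the second after the job is handed in, with the robot touching nothing.
It also fails if it takes over 109 s, if anything falls off the work surface, if the arm or the gripper's body presses on something with over 40 N, if the wrist force passes 120 N, or if a joint passes its speed limit or range.

## Working session

There is one attempt and no reset: what is moved stays moved. The work goes in short steps, Python scripts to look and compute and a tool call to move; the robot and the scene stay as the last step left them, time stands still between calls to the robot, and variables do not carry over. Pictures are saved under pics/ and viewed, at most 14 in all, crops included, and the job is handed in when it is done.

Besides the shell and the picture viewer there is one more tool, called as name(argument=value, ...) on one line, values as JSON. move_arm: Moves the arm, as the interface text tells. Its arguments: {"type":"object","properties":{"commands":{"type":"array"},"force":{"type":"number"}},"required":["commands"]}

```bash
ls; mkdir -p pics
cat > h.py <<'E'
import numpy as np, cv2
from rig import robot
def grab(n):
    o=robot.get_obs(); c=robot.camera(n); cv2.imwrite
    return o,c
def K(c):
    f=240/np.tan(np.radians(c['fov_y'])/2); return np.array([[f,0,c['cx']],[0,f,c['cy']],[0,0,1.]])
def T(c,o=None):
    if 'extrinsics' in c: return np.array(c['extrinsics'])
    from scipy.spatial.transform import Rotation as R
    M=np.eye(4); M[:3,:3]=R.from_quat(o['tool_rot']).as_matrix(); M[:3,3]=o['position']
    return M@np.array(c['T_tool_cam'])
def ray(c,M,uv):
    uv=np.array(uv,float).reshape(-1,1,2)
    n=cv2.undistortPoints(uv,K(c),np.array([c['k1'],0,0,0.]))[:,0]
    d=np.c_[n,np.ones(len(n))]@M[:3,:3].T
    return M[:3,3],d
def onz(c,M,uv,z):
    p,d=ray(c,M,uv); return p+d*((z-p[2])/d[:,2])[:,None]
def proj(c,M,P):
    P=np.array(P,float).reshape(-1,3); W=np.linalg.inv(M)
    q=P@W[:3,:3].T+W[:3,3]; n=q[:,:2]/q[:,2:]; r=(n**2).sum(1)[:,None]
    n=n*(1+c['k1']*r); k=K(c); return n*k[0,0]+k[:2,2]
def save(c,fn): cv2.imwrite('pics/'+fn,c['frame'][:,:,::-1])
E
python3 - <<'E'
from h import *
import pickle
for n in ['scene','top']:
    o,c=grab(n); save(c,n+'0.png'); pickle.dump((o,c),open(n+'0.pkl','wb')); print(n,T(c)[:3].round(3).tolist(),c['fov_y'],c['k1'])
print(o['time'],o['position'],o['tool_rot'],o['grip_width'])
E
```

```text
pics
scene [[-0.761, -0.325, 0.562, -0.177], [-0.649, 0.362, -0.669, 0.8], [0.014, -0.874, -0.486, 0.689]] 45.997722099434135 -0.07850765033653599
top [[0.018, -0.998, 0.064, 0.489], [-0.999, -0.019, -0.027, -0.072], [0.029, -0.064, -0.998, 1.205]] 43.79488405056374 -0.2034212648552447
0.05 [ 0.25912424 -0.56790683  0.198085  ] [ 9.77208940e-01  2.12277058e-01 -4.45032440e-05 -1.06580335e-03] 0.08713318954372767
```

View pics/scene0.png

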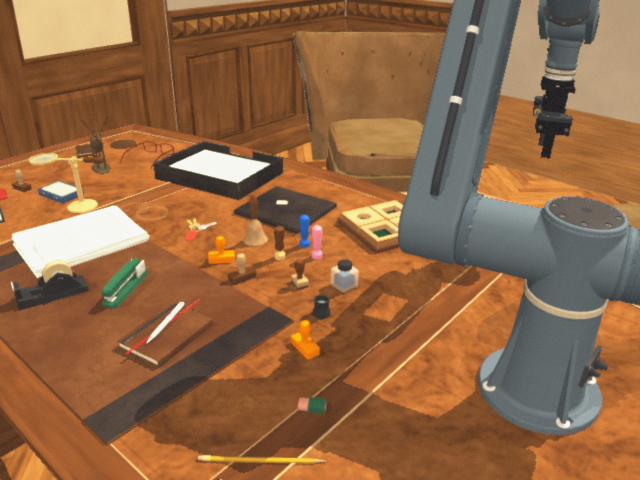

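View pics/top0.png

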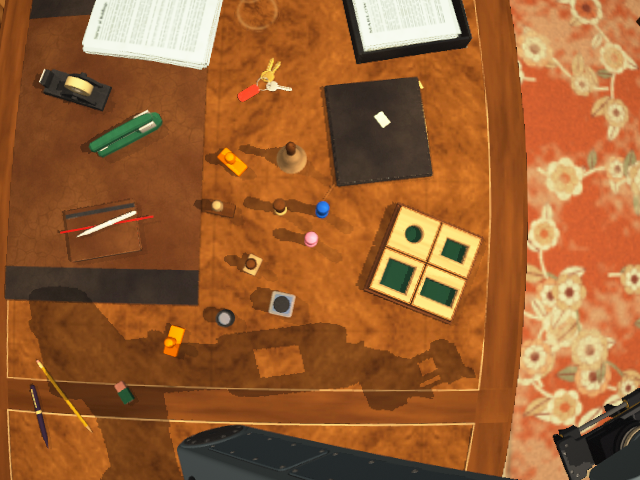

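The top view shows the long stamp (217,208), wax seal (280,207), short stamp (252,264), bottle (282,304), loupe (225,318) and bell (291,157). Look-alikes are the blue (322,209) and pink (311,239) seals and the orange stamps (232,161) and (174,340). The caddy is at about (426,262).

Run:
```python
from h import *
import pickle
o,c=pickle.load(open('top0.pkl','rb')); M=T(c); f=c['frame']
cv2.imwrite('pics/crop1.png',cv2.resize(f[130:335,185:490,::-1],None,fx=2.6,fy=2.6,interpolation=cv2.INTER_CUBIC))
hsv=cv2.cvtColor(f,cv2.COLOR_RGB2HSV)
# pockets
g=cv2.inRange(hsv,(45,40,15),(95,255,140)); 
cs,_=cv2.findContours(g[190:330,350:490],cv2.RETR_EXTERNAL,cv2.CHAIN_APPROX_NONE)
for k in cs:
    if cv2.contourArea(k)<60: continue
    p=k[:,0]+[350,190]; W=onz(c,M,p,0.013)[:,:2]
    r=cv2.minAreaRect((W*1000).astype(np.float32)); print('pocket',p.mean(0).round(),np.round(r[0]),np.round(r[1]),round(r[2],1))
m=cv2.inRange(hsv,(12,40,165),(32,175,255)); m[:, :350]=0; m[:190]=0;m[330:]=0; m[:,490:]=0
m=cv2.morphologyEx(m,cv2.MORPH_OPEN,np.ones((3,3)))
p=np.argwhere(m)[:,::-1]; W=onz(c,M,p,0.029)[:,:2]
r=cv2.minAreaRect((W*1000).astype(np.float32)); print('tray',r)
cv2.imwrite('pics/m.png',m)
print(proj(c,M,[r[0][0]/1000,r[0][1]/1000,.029]))
for n,uv,z in [('long',(217,206),.063),('seal',(280,207),.083),('short',(251,264),.063),('bottle',(282,304),.060),('loupe',(225,318),.038),('bell',(291,148),.124),('blue',(322,209),.083),('pink',(311,239),.083),('or1',(230,159),.063),('or2',(171,343),.063)]:
    print(n,onz(c,M,uv,z).round(4)[0])
```

```text
pocket [437. 292.] [ 487. -344.] [66. 34.] 69.2
pocket [396. 276.] [ 519. -260.] [52. 53.] 68.8
pocket [453. 251.] [ 571. -376.] [42. 34.] 69.6
pocket [413. 234.] [ 604. -292.] [30. 29.] 45.6
tray ((545.253173828125, -316.35736083984375), (174.5874481201172, 174.0334014892578), 69.15460205078125)
[[426.02779932 262.45791201]]
long [0.645  0.0969 0.063 ]
seal [ 0.6425 -0.0258  0.083 ]
short [0.5344 0.0281 0.063 ]
bottle [ 0.4591 -0.0327  0.06  ]
loupe [0.4289 0.0789 0.038 ]
bell [ 0.7472 -0.045   0.124 ]
blue [ 0.6403 -0.1053  0.083 ]
pink [ 0.5829 -0.0856  0.083 ]
or1 [0.7378 0.0748 0.063 ]
or2 [0.3794 0.1793 0.063 ]
```

View pics/crop1.png

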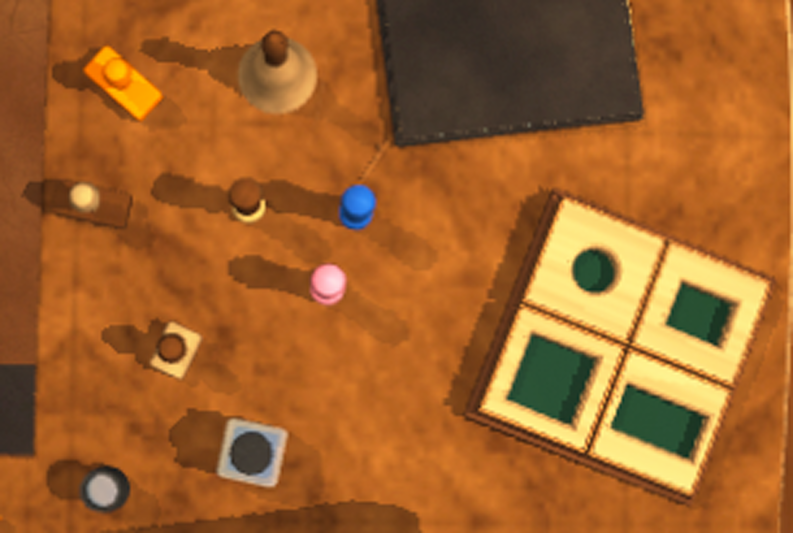

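Crop: long stamp (pale handle on dark base) at crop (85,197), brass-footed dark seal at (246,200), not the blue or pink one. Short stamp is at (172,348), bottle at (252,452). The pocket rectangles identify the blocks: 66x34 = long, 42x34 = short, 52x53 = square, 30x29 = round. All agree with the 90 mm grid. Next I fly over for a wrist look.

move_arm(commands=[{"hand": 8.7,"travel": [0,0,-2],"twist": [0,0,7.1]},{"hand": 8.7,"travel": [0,0,-2],"twist": [0,0,7.1]},{"hand": 6,"travel": [0,0,-2],"twist": [0,0,7.1]},{"hand": 5,"travel": [0,0,-2],"twist": [0,0,7.1]},{"hand": 5,"travel": [0,0,-2],"twist": [0,0,7.1]}], force=15)

```text
time: 0.52
position: [0.2592, -0.5681, 0.2993]
tool_rot: [0.995, -0.099, -0.0, -0.001]
ft_force: [-0.1, 0.3, -0.2]
grip_width: 0.074
grip_force: 0.0
```

move_arm(commands=[{"hand": 5,"travel": [1.2,-3.73,0],"twist": [0,0,0]},{"hand": 5,"travel": [1.2,-3.73,0],"twist": [0,0,0]},{"hand": 5,"travel": [1.2,-3.73,0],"twist": [0,0,0]},{"hand": 5,"travel": [1.2,-3.73,0],"twist": [0,0,0]},{"hand": 5,"travel": [1.2,-3.73,0],"twist": [0,0,0]}])

```text
time: 0.93
position: [0.354, -0.395, 0.2986]
tool_rot: [0.995, -0.096, -0.0, -0.0]
ft_force: [1.1, -0.3, -0.6]
grip_width: 0.0515
grip_force: 0.0
```

move_arm(commands=[{"hand": 5,"travel": [1.2,-3.73,0],"twist": [0,0,0]},{"hand": 5,"travel": [1.2,-3.73,0],"twist": [0,0,0]},{"hand": 5,"travel": [1.2,-3.73,0],"twist": [0,0,0]},{"hand": 5,"travel": [1.2,-3.73,0],"twist": [0,0,0]},{"hand": 5,"travel": [1.2,-3.73,0],"twist": [0,0,0]}])

```text
time: 1.35
position: [0.4485, -0.2233, 0.2988]
tool_rot: [0.995, -0.096, -0.0, -0.0]
ft_force: [1.0, -1.3, 0.5]
grip_width: 0.0502
grip_force: 0.0
```

move_arm(commands=[{"hand": 5,"travel": [1.2,-3.73,0],"twist": [0,0,0]},{"hand": 5,"travel": [1.2,-3.73,0],"twist": [0,0,0]},{"hand": 5,"travel": [1.2,-3.73,0],"twist": [0,0,0]},{"hand": 5,"travel": [1.2,-3.73,0],"twist": [0,0,0]},{"hand": 5,"travel": [1.2,-3.73,0],"twist": [0,0,0]}])

```text
time: 1.77
position: [0.5429, -0.0517, 0.2987]
tool_rot: [0.995, -0.096, -0.0, -0.0]
ft_force: [1.0, -0.7, 1.1]
grip_width: 0.0501
grip_force: 0.0
```

move_arm(commands=[{"hand": 5,"travel": [1.2,-3.73,0],"twist": [0,0,0]},{"hand": 5,"travel": [1.2,-3.73,0],"twist": [0,0,0]},{"hand": 5,"travel": [1.2,-3.73,0],"twist": [0,0,0]},{"hand": 5,"travel": [0,0,0],"twist": [0,0,0]},{"hand": 5,"travel": [0,0,0],"twist": [0,0,0]}])

```text
time: 2.18
position: [0.5993, 0.0513, 0.2981]
tool_rot: [0.996, -0.094, -0.001, 0.0]
ft_force: [-1.2, -0.7, 0.5]
grip_width: 0.0499
grip_force: 0.0
```

```bash
cat >> h.py <<'E'
def state():
    o=robot.get_obs(); from scipy.spatial.transform import Rotation as R
    X=R.from_quat(o['tool_rot']).as_matrix(); th=np.degrees(np.arctan2(X[1,0],X[0,0]))
    print('t %.2f pos %s th %.2f tilt %.4f w %.4f gf %.1f F %s'%(o['time'],np.round(o['position'],4),th,X[2,2],o['grip_width'],o['grip_force'],np.round(o['ft_force'],1)))
    return o,X,th
def plan(xyz,th=None):
    "twist first, then travel (cm, tool axes after twist)"
    o,X,t0=state(); th=t0 if th is None else th; a=np.radians(th)
    A=np.array([[np.cos(a),np.sin(a),0],[np.sin(a),-np.cos(a),0],[0,0,-1]])
    d=A.T.T@(np.array(xyz)-o['position'])*100
    print('twist %.2f travel %s norm %.1f'%((t0-th+180)%360-180,d.round(2),np.linalg.norm(d)))
E
python3 - <<'E'
from h import *
import pickle
state()
o,c=grab('wrist'); save(c,'w1.png'); pickle.dump((o,c),open('w1.pkl','wb')); print(np.round(c['T_tool_cam'],3).tolist(),c['fov_y'])
E
```

```text
t 2.18 pos [0.5993 0.0513 0.2981] th -10.76 tilt -1.0000 w 0.0499 gf 0.0 F [-1.2 -0.7  0.5]
[[0.001, -0.96, -0.281, 0.076], [1.0, 0.001, 0.001, 0.0], [-0.0, -0.281, 0.96, -0.184], [0.0, 0.0, 0.0, 1.0]] 59.97442577882813
```

View pics/w1.png

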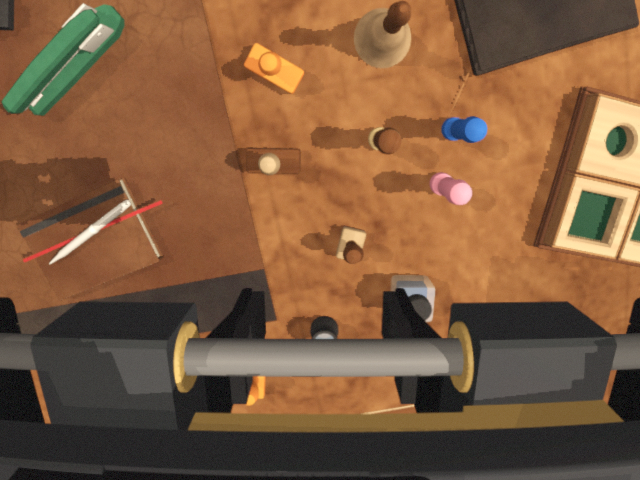

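Wrist view: long stamp base about (240–300,149–173) with its handle top at (269,163); seal foot (378,137), top (388,141); short stamp base (351,241), top (353,255); bottle cap (418,305).

Run:
```python
from h import *
import pickle
o,c=pickle.load(open('w1.pkl','rb')); M=T(c,o); f=c['frame']
cv2.imwrite('pics/crop2.png',cv2.resize(f[115:335,225:450,::-1],None,fx=2.7,fy=2.7,interpolation=cv2.INTER_CUBIC))
o2,c2=pickle.load(open('top0.pkl','rb')); M2=T(c2)
def tri(a,b):
    p,d=ray(c,M,a); p2,d2=ray(c2,M2,b); d=d[0];d2=d2[0]
    s=np.linalg.lstsq(np.c_[d,-d2],p2-p,rcond=None)[0]; A=p+d*s[0];B=p2+d2*s[1]
    return (A+B)/2*1000, np.linalg.norm(A-B)*1000
for n,a,b,z in [('long',(269,163),(217,206),.063),('seal',(389,141),(280,207),.083),('short',(353,255),(251,264),.063),('bottle',(418,307),(282,304),.06)]:
    print(n,onz(c,M,a,z)[0].round(4),[v.round(1) for v in tri(a,b)])
q=onz(c,M,[(240,149),(300,149),(300,173),(240,173)],.018); print(q.round(4),q.mean(0).round(4))
```

```text
long [0.6479 0.0967 0.063 ] [array([647. ,  98.8,  48.8]), np.float64(0.3)]
seal [ 0.6483 -0.0213  0.083 ] [array([646.4, -24.9,  56.4]), np.float64(0.6)]
short [0.5374 0.0304 0.063 ] [array([534.6,  29.6,  53.7]), np.float64(1.4)]
bottle [ 0.4629 -0.0309  0.06  ] [array([458.9, -32.3,  52. ]), np.float64(0.2)]
[[0.666  0.1312 0.018 ]
 [0.6534 0.0664 0.018 ]
 [0.6277 0.0716 0.018 ]
 [0.6404 0.1373 0.018 ]] [0.6469 0.1016 0.018 ]
```

View pics/crop2.png

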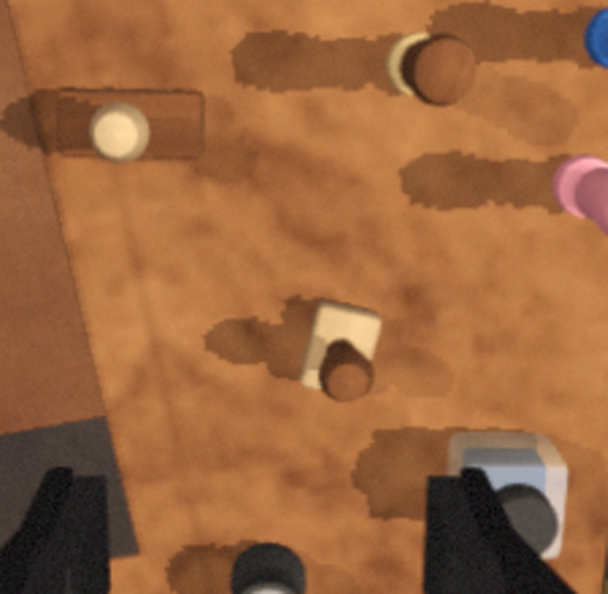

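Positions agree within about 3 mm across the two views. Long stamp is at (0.647, 0.097) with its y axis at 78.4°. Picking it up by the handle.

move_arm(commands=[{"hand": 5,"travel": [1.9,-2.7,2.4],"twist": [0,0,0]},{"hand": 5,"travel": [1.9,-2.7,2.4],"twist": [0,0,0]},{"hand": 5,"travel": [0,0,4],"twist": [0,0,0]},{"hand": 5,"travel": [0,0,4],"twist": [0,0,0]},{"hand": 5,"travel": [0,0,4],"twist": [0,0,0]}])

```text
time: 2.65
position: [0.6467, 0.0934, 0.1298]
tool_rot: [0.995, -0.096, 0.0, 0.0]
ft_force: [0.2, 0.5, -0.2]
grip_width: 0.0499
grip_force: 0.0
```

move_arm(commands=[{"hand": 5,"travel": [0,0,4],"twist": [0,0,0]},{"hand": 5,"travel": [0,0,3],"twist": [0,0,0]},{"hand": 5,"travel": [0,0,2],"twist": [0,0,0]},{"hand": 5,"travel": [0,0,0],"twist": [0,0,0]},{"hand": 5,"travel": [0,0,0],"twist": [0,0,0]}])

```text
time: 3.07
position: [0.6458, 0.0934, 0.0401]
tool_rot: [0.995, -0.097, -0.002, 0.0]
ft_force: [-1.1, 0.2, -0.5]
grip_width: 0.0501
grip_force: 0.0
```

move_arm(commands=[{"hand": 1,"travel": [0,0,0],"twist": [0,0,0]},{"hand": 1,"travel": [0,0,0],"twist": [0,0,0]},{"hand": 1,"travel": [0,0,0],"twist": [0,0,0]},{"hand": 1,"travel": [0,0,0],"twist": [0,0,0]},{"hand": 1,"travel": [0,0,0],"twist": [0,0,0]}], force=15)

```text
time: 3.48
position: [0.6476, 0.0951, 0.0423]
tool_rot: [0.995, -0.096, 0.001, -0.0]
ft_force: [-0.2, 0.2, 0.0]
grip_width: 0.0247
grip_force: 0.0
```

Run:
```python
from h import *
plan([.487,-.343,.15],-20.05)
```

```text
t 3.48 pos [0.6476 0.0951 0.0423] th -10.98 tilt -1.0000 w 0.0247 gf 0.0 F [-0.2  0.2  0. ]
twist 9.07 travel [ -0.07  46.66 -10.77] norm 47.9
```

move_arm(commands=[{"hand": 1,"travel": [0,0,0],"twist": [0,0,0]},{"hand": 1,"travel": [0,0,0],"twist": [0,0,0]},{"hand": 1,"travel": [0,0,0],"twist": [0,0,0]},{"hand": 1,"travel": [0,0,-2],"twist": [0,0,0]},{"hand": 1,"travel": [0,0,-2],"twist": [0,0,0]}])

```text
time: 3.9
position: [0.6454, 0.0951, 0.0798]
tool_rot: [0.995, -0.096, -0.002, 0.0]
ft_force: [1.0, 0.9, -0.1]
grip_width: 0.0102
grip_force: 0.0
```

move_arm(commands=[{"hand": 1,"travel": [0,0,-3],"twist": [0,0,3]},{"hand": 1,"travel": [0,0,-3],"twist": [0,0,3]},{"hand": 1,"travel": [0,0,-3],"twist": [0,0,3.1]},{"hand": 1,"travel": [0,2.5,-1],"twist": [0,0,0]},{"hand": 1,"travel": [0,3.5,0],"twist": [0,0,0]}])

```text
time: 4.32
position: [0.6297, 0.0403, 0.1853]
tool_rot: [0.985, -0.172, 0.005, -0.001]
ft_force: [0.4, -0.7, 0.6]
grip_width: 0.01
grip_force: 0.0
```

Run:
```python
from h import *
plan([.487,-.343,.16],-20.05)
```

```text
t 4.32 pos [0.6297 0.0403 0.1853] th -19.84 tilt -1.0000 w 0.0100 gf 0.0 F [ 0.4 -0.7  0.6]
twist 0.21 travel [-0.26 40.9   2.53] norm 41.0
```

The gripper closed on nothing. I go back and look.

move_arm(commands=[{"hand": 5,"travel": [-3.5,-2,-1.5],"twist": [0,0,0]},{"hand": 5,"travel": [-3.5,-1,0],"twist": [0,0,0]},{"hand": 5,"travel": [0,0,0],"twist": [0,0,0]},{"hand": 5,"travel": [0,0,0],"twist": [0,0,0]},{"hand": 5,"travel": [0,0,0],"twist": [0,0,0]}])

```text
time: 4.73
position: [0.5722, 0.09, 0.1958]
tool_rot: [0.985, -0.174, 0.001, 0.0]
ft_force: [0.5, 0.2, 0.0]
grip_width: 0.0359
grip_force: 0.0
```

Run:
```python
from h import *
import pickle
state()
o,c=grab('wrist'); save(c,'w2.png'); pickle.dump((o,c),open('w2.pkl','wb'))
o,c=grab('top');pickle.dump((o,c),open('t2.pkl','wb'))
o,c=grab('scene');pickle.dump((o,c),open('s2.pkl','wb'));save(c,'s2.png')
```

```text
t 4.73 pos [0.5722 0.09   0.1958] th -20.05 tilt -1.0000 w 0.0359 gf 0.0 F [0.5 0.2 0. ]
```

View pics/w2.png

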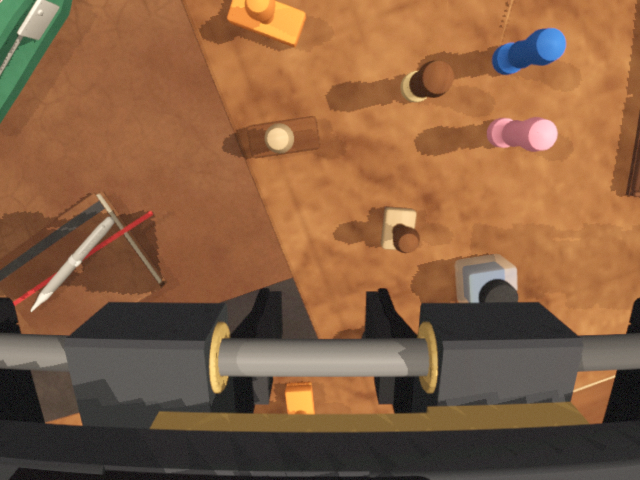

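Wrist view 2: the long stamp is still standing untouched, handle top (279,138), base right end (319,134). Remeasuring it from both poses.

Run:
```python
from h import *
import pickle
o,c=pickle.load(open('w2.pkl','rb')); M=T(c,o)
print(onz(c,M,[(279,138)],.063).round(4), onz(c,M,[(317,117),(319,148),(250,152),(404,240),(433,79),(498,292)],.018).round(4))
print(M.round(3).tolist())
ow,cw=pickle.load(open('w1.pkl','rb')); Mw=T(cw,ow)
ot,ct=pickle.load(open('t2.pkl','rb')); os_,cs=pickle.load(open('s2.pkl','rb'))
def tri(L):
    A=[];b=[]
    for c,M,uv in L:
        p,d=ray(c,M,uv); d=d[0]/np.linalg.norm(d[0]); P=np.eye(3)-np.outer(d,d); A.append(P); b.append(P@p)
    return np.linalg.lstsq(np.vstack(A),np.hstack(b),rcond=None)[0].round(4)
print('long top',tri([(c,M,(279,138)),(cw,Mw,(269,163)),(cs,T(cs),(241,258))]), tri([(ct,T(ct),(217,206)),(cs,T(cs),(241,258))]))
for n,P in [('top',ct),('scene',cs)]:
    print(n,proj(P,T(P),[[.647,.097,.063],[.647,.097,0],[.537,.03,.063]]).round(1).tolist())
print('wrist: tip points',proj(c,M,[o['position']]).round(1))
f=ct['frame']; a=cv2.resize(f[180:290,190:330,::-1],None,fx=3.5,fy=3.5,interpolation=cv2.INTER_CUBIC)
g=cs['frame']; b=cv2.resize(g[205:310,190:330,::-1],None,fx=2.2,fy=3.5*110/105*1.0,interpolation=cv2.INTER_CUBIC)
b=cv2.resize(g[200:310,190:280,::-1],None,fx=3.5,fy=3.5,interpolation=cv2.INTER_CUBIC)
cv2.imwrite('pics/c3.png',np.hstack([a,b]))
```

```text
[[0.6465 0.0975 0.063 ]] [[ 0.652   0.0661  0.018 ]
 [ 0.6273  0.0733  0.018 ]
 [ 0.6446  0.13    0.018 ]
 [ 0.5245  0.0289  0.018 ]
 [ 0.6486 -0.035   0.018 ]
 [ 0.4441 -0.0415  0.018 ]]
[[-0.342, -0.902, -0.263, 0.644], [-0.94, 0.328, 0.095, 0.064], [0.0, 0.28, -0.96, 0.38], [0.0, 0.0, 0.0, 1.0]]
long top [0.6466 0.0982 0.0519] [0.6461 0.0981 0.0521]
top [[217.0, 205.0], [221.4, 209.3], [250.0, 262.6]]
scene [[240.6, 253.4], [242.2, 277.6], [298.2, 258.9]]
wrist: tip points [[322.5 291. ]]
```

View pics/c3.png

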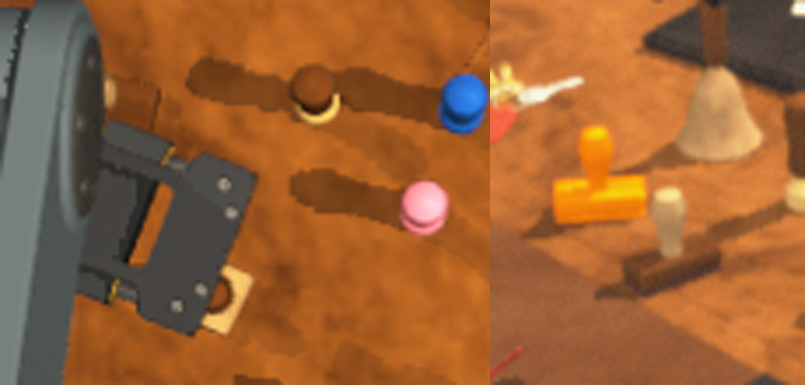

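Run:
```python
from h import *
plan([.6465,.0975,.042],-10.85)
```

```text
t 4.88 pos [0.5727 0.0897 0.1954] th -20.09 tilt -1.0000 w 0.0456 gf 0.0 F [0.6 0.2 1.2]
twist -9.24 travel [ 7.1  -2.16 15.34] norm 17.0
```

move_arm(commands=[{"hand": 5,"travel": [0,0,0],"twist": [0,0,-4.6]},{"hand": 5,"travel": [0,0,0],"twist": [0,0,-4.6]},{"hand": 5,"travel": [3.5,-1.1,0],"twist": [0,0,0]},{"hand": 5,"travel": [3.6,-1.1,0],"twist": [0,0,0]},{"hand": 5,"travel": [0,0,3.5],"twist": [0,0,0]}])

```text
time: 5.3
position: [0.6612, 0.0977, 0.1683]
tool_rot: [0.995, -0.095, 0.014, -0.001]
ft_force: [1.2, 0.2, 0.5]
grip_width: 0.0503
grip_force: 0.0
```

move_arm(commands=[{"hand": 5,"travel": [0,0,3.5],"twist": [0,0,0]},{"hand": 5,"travel": [0,0,3.5],"twist": [0,0,0]},{"hand": 5,"travel": [0,0,3],"twist": [0,0,0]},{"hand": 5,"travel": [0,0,1.8],"twist": [0,0,0]},{"hand": 5,"travel": [0,0,0],"twist": [0,0,0]}])

```text
time: 5.72
position: [0.6421, 0.0978, 0.0369]
tool_rot: [0.995, -0.095, -0.005, 0.0]
ft_force: [0.2, 0.2, 0.1]
grip_width: 0.05
grip_force: 0.0
```

move_arm(commands=[{"hand": 0,"travel": [0,0,0],"twist": [0,0,0]},{"hand": 0,"travel": [0,0,0],"twist": [0,0,0]},{"hand": 0,"travel": [0,0,0],"twist": [0,0,0]},{"hand": 0,"travel": [0,0,0],"twist": [0,0,0]},{"hand": 0,"travel": [0,0,0],"twist": [0,0,0]}])

```text
time: 6.13
position: [0.6467, 0.0981, 0.0443]
tool_rot: [0.995, -0.095, 0.002, -0.0]
ft_force: [-1.0, 0.0, 1.1]
grip_width: 0.0246
grip_force: 0.0
```

move_arm(commands=[{"hand": 0,"travel": [0,0,0],"twist": [0,0,0]},{"hand": 0,"travel": [0,0,0],"twist": [0,0,0]},{"hand": 0,"travel": [0,0,0],"twist": [0,0,0]}])

```text
time: 6.38
position: [0.6457, 0.0982, 0.043]
tool_rot: [0.995, -0.095, 0.0, -0.0]
ft_force: [0.0, -0.2, 0.2]
grip_width: 0.0052
grip_force: 0.0
```

Run:
```python
from h import *
import pickle
state(); o,c=grab('wrist'); save(c,'w3.png');state()
```

```text
t 6.38 pos [0.6457 0.0982 0.043 ] th -10.89 tilt -1.0000 w 0.0052 gf 0.0 F [ 0.  -0.2  0.2]
t 6.43 pos [0.6456 0.0981 0.0428] th -10.89 tilt -1.0000 w 0.0032 gf 0.0 F [ 0.4 -0.3  0.7]
```

View pics/w3.png

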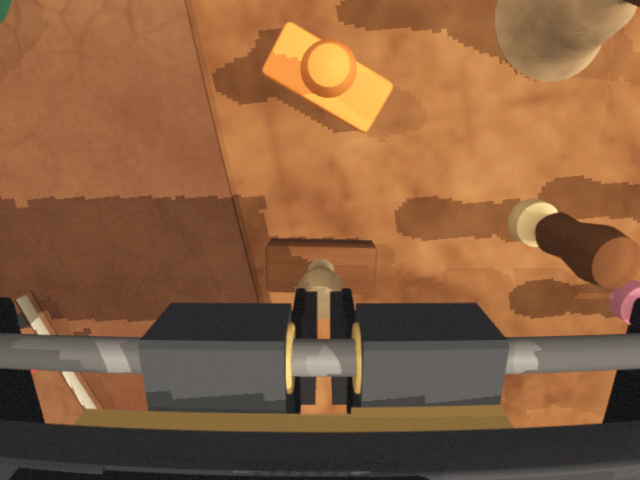

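The fingertips appear at row 290 and cover the handle, yet they have closed to 3 mm: they aren't around it. I check from the scene and top cameras.

Run:
```python
from h import *
import pickle
o,X,th=state(); cs=robot.camera('scene'); ct=robot.camera('top')
p=o['position']
for n,c in [('scene',cs),('top',ct)]:
    print(n,'tcp,tip,grasp',proj(c,T(c),[p,p-[0,0,.014],p+[0,0,.005],[.6465,.0975,.063],[.6465,.0975,.018]]).round(1).tolist())
g=cv2.resize(cs['frame'][170:310,180:300,::-1],None,fx=3.5,fy=3.5,interpolation=cv2.INTER_CUBIC)
a=cv2.resize(ct['frame'][150:290,175:280,::-1],None,fx=3.5,fy=3.5,interpolation=cv2.INTER_CUBIC)
cv2.imwrite('pics/c4.png',np.hstack([g,a]))
```

```text
t 6.43 pos [0.6456 0.0981 0.0428] th -10.89 tilt -1.0000 w 0.0032 gf 0.0 F [ 0.4 -0.3  0.7]
scene tcp,tip,grasp [[241.1, 261.7], [241.5, 267.1], [241.0, 259.7], [240.5, 253.5], [241.7, 271.0]]
top tcp,tip,grasp [[217.8, 207.1], [218.8, 208.1], [217.5, 206.8], [216.7, 205.2], [219.9, 208.4]]
```

View pics/c4.png

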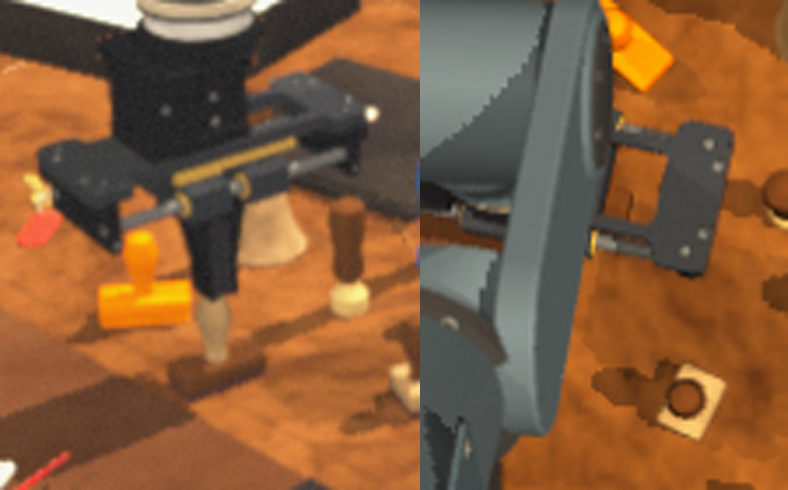

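Scene crop: fingertips at crop (215,295), pixel (241,254), where I computed (241.5,267). They are level with the handle's top. So the tips really stand about 33 mm higher than the described frame says, and the wrist view agrees (tips about 22 mm behind the TCP). I open, go down in small steps watching the force, and close.

move_arm(commands=[{"hand": 5,"travel": [0,0,0],"twist": [0,0,0]},{"hand": 5,"travel": [0,0,0],"twist": [0,0,0]},{"hand": 5,"travel": [0,0,0],"twist": [0,0,0]},{"hand": 5,"travel": [0,0,0],"twist": [0,0,0]},{"hand": 5,"travel": [0,0,0],"twist": [0,0,0]}])

```text
time: 6.95
position: [0.6456, 0.0981, 0.0425]
tool_rot: [0.995, -0.095, -0.0, 0.0]
ft_force: [-0.2, 0.7, 0.0]
grip_width: 0.0269
grip_force: 0.0
```

move_arm(commands=[{"hand": 5,"travel": [0,0,0],"twist": [0,0,0]},{"hand": 5,"travel": [0,0,0],"twist": [0,0,0]},{"hand": 5,"travel": [0,0,0],"twist": [0,0,0]},{"hand": 5,"travel": [0,0,0.5],"twist": [0,0,0]},{"hand": 5,"travel": [0,0,0.5],"twist": [0,0,0]}])

```text
time: 7.37
position: [0.6459, 0.0981, 0.0325]
tool_rot: [0.995, -0.095, 0.0, -0.0]
ft_force: [-0.0, -0.6, -0.5]
grip_width: 0.0487
grip_force: 0.0
```

move_arm(commands=[{"hand": 5,"travel": [0,0,0.5],"twist": [0,0,0]},{"hand": 5,"travel": [0,0,0.5],"twist": [0,0,0]},{"hand": 5,"travel": [0,0,0.5],"twist": [0,0,0]},{"hand": 5,"travel": [0,0,0],"twist": [0,0,0]},{"hand": 5,"travel": [0,0,0],"twist": [0,0,0]}])

```text
time: 7.78
position: [0.6452, 0.0981, 0.0169]
tool_rot: [0.995, -0.095, -0.001, 0.0]
ft_force: [-0.3, 0.9, -0.0]
grip_width: 0.05
grip_force: 0.0
```

Run:
```python
from h import *
state(); cs=robot.camera('scene'); cw=robot.camera('wrist')
g=cv2.resize(cs['frame'][170:310,180:300,::-1],None,fx=3.5,fy=3.5,interpolation=cv2.INTER_CUBIC)
w=cv2.resize(cw['frame'][200:440,240:400,::-1],(327,490))
cv2.imwrite('pics/c5.png',np.hstack([g,w]))
```

```text
t 7.78 pos [0.6452 0.0981 0.0169] th -10.89 tilt -1.0000 w 0.0500 gf 0.0 F [-0.3  0.9 -0. ]
```

View pics/c5.png

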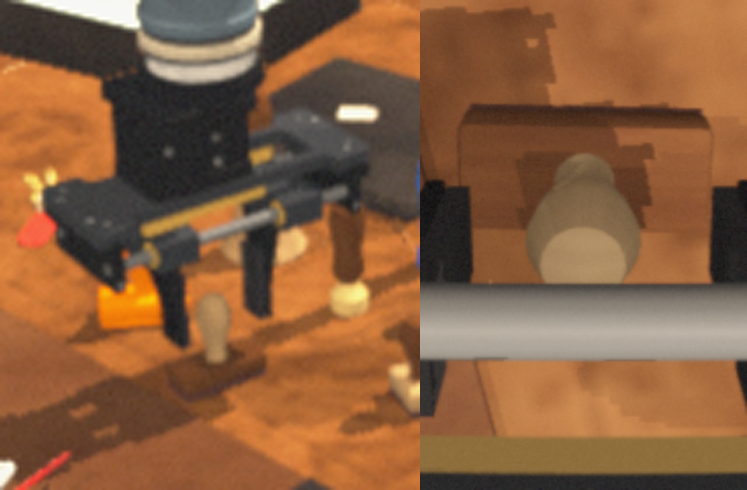

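The fingers now straddle the handle, which lies midway between the tips at crop (180,345) and (260,315). I lower 4 mm more and close.

move_arm(commands=[{"hand": 0,"travel": [0,0,0.4],"twist": [0,0,0]},{"hand": 0,"travel": [0,0,0],"twist": [0,0,0]},{"hand": 0,"travel": [0,0,0],"twist": [0,0,0]},{"hand": 0,"travel": [0,0,0],"twist": [0,0,0]},{"hand": 0,"travel": [0,0,0],"twist": [0,0,0]}], force=15)

```text
time: 8.3
position: [0.6457, 0.0982, 0.0137]
tool_rot: [0.995, -0.095, 0.0, -0.0]
ft_force: [0.2, 0.8, 1.0]
grip_width: 0.0246
grip_force: 0.3
```

move_arm(commands=[{"hand": 0,"travel": [0,0,0],"twist": [0,0,0]},{"hand": 0,"travel": [0,0,0],"twist": [0,0,0]},{"hand": 0,"travel": [0,0,0],"twist": [0,0,0]}])

```text
time: 8.55
position: [0.6457, 0.0982, 0.0137]
tool_rot: [0.995, -0.095, 0.0, -0.0]
ft_force: [-0.5, -0.0, 0.1]
grip_width: 0.0214
grip_force: 15.0
```

Held: 21.4 mm at 15 N. Lifting and carrying it to the long pocket.

move_arm(commands=[{"hand": 0,"travel": [0,0,-2],"twist": [0,0,0]},{"hand": 0,"travel": [0,0,-3],"twist": [0,0,0]},{"hand": 0,"travel": [0,0,-3],"twist": [0,0,3.1]},{"hand": 0,"travel": [0,0,-3],"twist": [0,0,3.1]},{"hand": 0,"travel": [0,0,-3],"twist": [0,0,3.0]}])

```text
time: 8.97
position: [0.6451, 0.0981, 0.1547]
tool_rot: [0.984, -0.176, -0.0, 0.0]
ft_force: [1.3, 0.8, 0.2]
grip_width: 0.0212
grip_force: 15.0
```

Run:
```python
from h import *
plan([.487,-.343,.12],-20.1)
```

```text
t 8.97 pos [0.6451 0.0981 0.1547] th -20.24 tilt -1.0000 w 0.0212 gf 15.0 F [1.3 0.8 0.2]
twist -0.14 travel [ 0.31 46.85  3.47] norm 47.0
```

move_arm(commands=[{"hand": 0,"travel": [0.1,2.5,0],"twist": [0,0,0]},{"hand": 0,"travel": [0.1,3.6,0],"twist": [0,0,0]},{"hand": 0,"travel": [0.1,3.6,0],"twist": [0,0,0]},{"hand": 0,"travel": [0,3.6,0],"twist": [0,0,0]},{"hand": 0,"travel": [0,3.6,0],"twist": [0,0,0]}])

```text
time: 9.38
position: [0.5894, -0.0628, 0.1537]
tool_rot: [0.985, -0.174, -0.0, 0.0]
ft_force: [0.3, -1.6, -1.1]
grip_width: 0.0207
grip_force: 15.0
```

move_arm(commands=[{"hand": 0,"travel": [0,3.6,0],"twist": [0,0,0]},{"hand": 0,"travel": [0,3.6,0],"twist": [0,0,0]},{"hand": 0,"travel": [0,3.6,0],"twist": [0,0,0]},{"hand": 0,"travel": [0,3.6,0],"twist": [0,0,0]},{"hand": 0,"travel": [0,3.6,0],"twist": [0,0,0]}])

```text
time: 9.8
position: [0.5275, -0.2321, 0.1536]
tool_rot: [0.985, -0.174, -0.0, -0.0]
ft_force: [0.6, -0.1, -1.2]
grip_width: 0.0211
grip_force: 15.0
```

move_arm(commands=[{"hand": 0,"travel": [0,3.6,0],"twist": [0,0,0]},{"hand": 0,"travel": [0,3.6,0],"twist": [0,0,0]},{"hand": 0,"travel": [0,3.6,0],"twist": [0,0,0]},{"hand": 0,"travel": [0,1.2,0],"twist": [0,0,0]},{"hand": 0,"travel": [0,0,0],"twist": [0,0,0]}])

```text
time: 10.22
position: [0.4862, -0.3469, 0.1536]
tool_rot: [0.984, -0.177, 0.0, 0.001]
ft_force: [0.2, -0.5, -0.1]
grip_width: 0.0213
grip_force: 15.0
```

Run:
```python
from h import *
import pickle
o,c=grab('wrist'); save(c,'w6.png'); pickle.dump((o,c),open('w6.pkl','wb'))
plan([.487,-.343,.03],-20.1)
```

```text
t 10.27 pos [ 0.4866 -0.3443  0.1534] th -20.27 tilt -1.0000 w 0.0215 gf 15.0 F [ 0.1  0.4 -0.6]
twist -0.17 travel [-1.000e-02 -1.300e-01  1.234e+01] norm 12.3
```

View pics/w6.png

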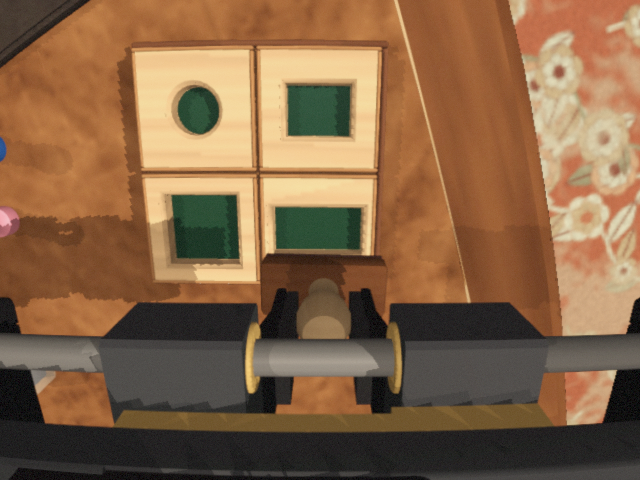

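Wrist view: the block cross-joint is at (258,172), outer maple corners at (135,50) and (379,48). The stamp base is square to the blocks.

Run:
```python
from h import *
import pickle
o,c=pickle.load(open('w6.pkl','rb')); M=T(c,o)
P=onz(c,M,[(258,172),(135,50),(379,48),(256,48),(142,173),(377,174)],.029); print(P.round(4))
d=P[3]-P[0]; print('axes',np.degrees(np.arctan2(*(P[1]-P[2])[1::-1])),np.degrees(np.arctan2(*(P[4]-P[5])[1::-1])))
hsv=cv2.cvtColor(c['frame'],cv2.COLOR_RGB2HSV)
m=cv2.inRange(hsv,(12,30,150),(32,175,255)); m[:40]=0;m[172:]=0;m[:,:130]=0;m[:,385:]=0
m=cv2.morphologyEx(m,cv2.MORPH_OPEN,np.ones((3,3)))
k=max(cv2.findContours(cv2.morphologyEx(m,cv2.MORPH_CLOSE,np.ones((7,7))),cv2.RETR_EXTERNAL,cv2.CHAIN_APPROX_NONE)[0],key=cv2.contourArea)
W=onz(c,M,k[:,0],.029)[:,:2]*1000; r=cv2.minAreaRect(W.astype(np.float32)); print('round+short blocks',r)
# base of the stamp: top face z
b=o['position'][2]-.0137+.018
print('base',onz(c,M,[(262,262),(385,262)],b).round(4))
```

```text
[[ 0.5431 -0.3171  0.029 ]
 [ 0.6543 -0.2679  0.029 ]
 [ 0.5937 -0.4285  0.029 ]
 [ 0.6234 -0.3484  0.029 ]
 [ 0.5736 -0.2348  0.029 ]
 [ 0.5111 -0.3991  0.029 ]]
axes 69.33064577272062 69.16711446474255
round+short blocks ((587.0149536132812, -333.34906005859375), (177.3275146484375, 91.75552368164062), 68.79047393798828)
base [[ 0.5109 -0.3265  0.1579]
 [ 0.4913 -0.3793  0.1579]]
```

move_arm(commands=[{"hand": 0,"travel": [0,-0.2,3],"twist": [0,0,0]},{"hand": 0,"travel": [0,0,3],"twist": [0,0,0]},{"hand": 0,"travel": [0,0,2.5],"twist": [0,0,0]},{"hand": 0,"travel": [0,0,1.5],"twist": [0,0,0]},{"hand": 0,"travel": [0,0,0],"twist": [0,0,0]}])

```text
time: 10.68
position: [0.4863, -0.3368, 0.05]
tool_rot: [0.985, -0.173, -0.004, -0.003]
ft_force: [-1.2, 0.4, -0.6]
grip_width: 0.0212
grip_force: 15.0
```

move_arm(commands=[{"hand": 0,"travel": [0,0,0.5],"twist": [0,0,0]},{"hand": 0,"travel": [0,0,0.5],"twist": [0,0,0]},{"hand": 0,"travel": [0,0,0.5],"twist": [0,0,0]},{"hand": 0,"travel": [0,0,0.5],"twist": [0,0,0]},{"hand": 0,"travel": [0,0,0],"twist": [0,0,0]}])

```text
time: 11.1
position: [0.4879, -0.3412, 0.0333]
tool_rot: [0.985, -0.174, -0.0, -0.0]
ft_force: [-1.0, -0.5, -1.5]
grip_width: 0.021
grip_force: 15.0
```

move_arm(commands=[{"hand": 0,"travel": [0,0,0.3],"twist": [0,0,0]},{"hand": 0,"travel": [0,0,0.3],"twist": [0,0,0]},{"hand": 0,"travel": [0,0,0],"twist": [0,0,0]},{"hand": 0,"travel": [0,0,0],"twist": [0,0,0]}])

```text
time: 11.43
position: [0.4879, -0.3415, 0.0275]
tool_rot: [0.985, -0.175, -0.0, -0.0]
ft_force: [-0.2, 0.9, -0.2]
grip_width: 0.021
grip_force: 15.0
```

The base is in the pocket, about 1 mm above the felt. Releasing and rising.

move_arm(commands=[{"hand": 0,"travel": [0,0,0.1],"twist": [0,0,0]},{"hand": 5,"travel": [0,0,0],"twist": [0,0,0]},{"hand": 5,"travel": [0,0,0],"twist": [0,0,0]},{"hand": 5,"travel": [0,0,0],"twist": [0,0,0]},{"hand": 5,"travel": [0,0,0],"twist": [0,0,0]}])

```text
time: 11.85
position: [0.488, -0.3416, 0.0267]
tool_rot: [0.985, -0.174, 0.0, 0.0]
ft_force: [-0.8, -0.3, -0.6]
grip_width: 0.04
grip_force: 0.0
```

move_arm(commands=[{"hand": 5,"travel": [0,0,0],"twist": [0,0,0]},{"hand": 5,"travel": [0,0,-2],"twist": [0,0,0]},{"hand": 5,"travel": [0,0,-4],"twist": [0,0,0]},{"hand": 5,"travel": [0,0,-4],"twist": [0,0,0]},{"hand": 5,"travel": [0,0,-3],"twist": [0,0,0]}])

```text
time: 12.27
position: [0.4885, -0.342, 0.1593]
tool_rot: [0.985, -0.174, 0.001, 0.001]
ft_force: [0.2, -0.7, 0.1]
grip_width: 0.0494
grip_force: 0.0
```

Run:
```python
from h import *
import pickle
plan([.5355,.0295,.155],60)
for n in ['top','wrist']:
    o,c=grab(n); pickle.dump((o,c),open(n+'7.pkl','wb'))
    if n=='wrist': W=c['frame']
    else: t=c['frame']
a=cv2.resize(t[195:330,355:495,::-1],None,fx=2.8,fy=2.8,interpolation=cv2.INTER_CUBIC)
b=cv2.resize(W[150:340,210:420,::-1],(400,378))
cv2.imwrite('pics/c7.png',np.hstack([a,b]))
```

```text
t 12.27 pos [ 0.4885 -0.342   0.1593] th -20.09 tilt -1.0000 w 0.0494 gf 0.0 F [ 0.2 -0.7  0.1]
twist -80.09 travel [ 34.52 -14.51   0.43] norm 37.4
```

View pics/c7.png

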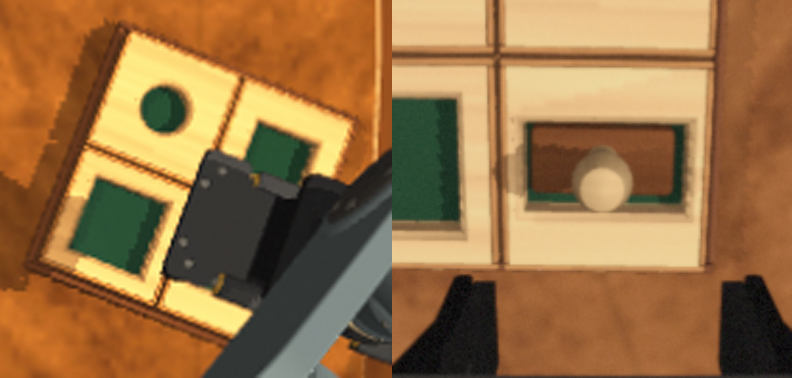

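The long stamp is seated in its pocket, with felt gaps visible at right and below. Next the short stamp: its orientation from its base corners in wrist view 1, A(343.5,227), B(366,233), C(337,257).

Run:
```python
from h import *
import pickle
for fn in ['w1','w2']:
    o,c=pickle.load(open(fn+'.pkl','rb')); M=T(c,o)
    hsv=cv2.cvtColor(c['frame'],cv2.COLOR_RGB2HSV)
    x,y=(325,215) if fn=='w1' else (370,195)
    m=cv2.inRange(hsv[y:y+60,x:x+65],(12,30,130),(35,140,255))
    k=max(cv2.findContours(m,cv2.RETR_EXTERNAL,cv2.CHAIN_APPROX_NONE)[0],key=cv2.contourArea)
    W=onz(c,M,k[:,0]+[x,y],.018)[:,:2]*1000; r=cv2.minAreaRect(W.astype(np.float32)); print(fn,cv2.contourArea(k),r)
    if fn=='w1':
        A,B,C=onz(c,M,[(343.5,226.9),(366.1,232.8),(336.9,256.9)],.018)[:,:2]
        print(np.linalg.norm(B-A),np.degrees(np.arctan2(*(B-A)[::-1])),np.linalg.norm(C-A),np.degrees(np.arctan2(*(C-A)[::-1])), (B+C)/2)
```

```text
w1 439.5 ((536.1749267578125, 30.200916290283203), (29.052207946777344, 39.92512130737305), 65.40230560302734)
0.027119745024831946 -115.64263669758759 0.03692884223452879 157.988359611585 [0.53510971 0.02953394]
w2 781.5 ((536.2456665039062, 30.92017936706543), (29.486248016357422, 39.39231872558594), 65.4074478149414)
```

move_arm(commands=[{"hand": 5,"travel": [0,0,0],"twist": [0,0,-7.1]},{"hand": 5,"travel": [0,0,0],"twist": [0,0,-7.1]},{"hand": 5,"travel": [0,0,0],"twist": [0,0,-7.1]},{"hand": 5,"travel": [0,0,0],"twist": [0,0,-7.1]},{"hand": 5,"travel": [0,0,0],"twist": [0,0,-7.1]}])

```text
time: 12.78
position: [0.4875, -0.341, 0.1557]
tool_rot: [0.991, 0.137, -0.0, -0.001]
ft_force: [1.0, 0.0, -0.1]
grip_width: 0.0501
grip_force: 0.0
```

move_arm(commands=[{"hand": 5,"travel": [0,0,0],"twist": [0,0,-7.1]},{"hand": 5,"travel": [0,0,0],"twist": [0,0,-7.1]},{"hand": 5,"travel": [0,0,0],"twist": [0,0,-7.1]},{"hand": 5,"travel": [0,0,0],"twist": [0,0,-7.1]},{"hand": 5,"travel": [0,0,0],"twist": [0,0,-7.1]}])

```text
time: 13.2
position: [0.4875, -0.3409, 0.1556]
tool_rot: [0.902, 0.433, -0.0, -0.001]
ft_force: [0.2, 0.5, 0.6]
grip_width: 0.05
grip_force: 0.0
```

move_arm(commands=[{"hand": 5,"travel": [0,0,0],"twist": [0,0,-7.1]},{"hand": 5,"travel": [0,0,0],"twist": [0,0,-7.1]},{"hand": 5,"travel": [0,0,0],"twist": [0,0,-1]},{"hand": 5,"travel": [3.6,-1,0],"twist": [0,0,0]},{"hand": 5,"travel": [3.6,-1,0],"twist": [0,0,0]}])

```text
time: 13.62
position: [0.4988, -0.2685, 0.1559]
tool_rot: [0.84, 0.543, 0.0, 0.0]
ft_force: [0.5, 0.9, -0.5]
grip_width: 0.0502
grip_force: 0.0
```

move_arm(commands=[{"hand": 5,"travel": [3.6,-1.1,0],"twist": [0,0,0]},{"hand": 5,"travel": [3.6,-1.1,0],"twist": [0,0,0]},{"hand": 5,"travel": [3.6,-1.1,0],"twist": [0,0,0]},{"hand": 5,"travel": [3.6,-1.1,0],"twist": [0,0,0]},{"hand": 5,"travel": [3.6,-1.1,0],"twist": [0,0,0]}])

```text
time: 14.03
position: [0.521, -0.0789, 0.1561]
tool_rot: [0.839, 0.544, -0.0, -0.0]
ft_force: [0.5, 0.4, 0.1]
grip_width: 0.0501
grip_force: 0.0
```

move_arm(commands=[{"hand": 5,"travel": [3.6,-1.1,0],"twist": [0,0,0]},{"hand": 5,"travel": [3,-1.1,0],"twist": [0,0,0]},{"hand": 5,"travel": [2,0,0],"twist": [0,0,0]},{"hand": 5,"travel": [0,0,0],"twist": [0,0,0]},{"hand": 5,"travel": [0,0,0],"twist": [0,0,0]}])

```text
time: 14.45
position: [0.536, 0.0077, 0.1562]
tool_rot: [0.838, 0.546, -0.0, 0.0]
ft_force: [0.1, -1.0, -0.0]
grip_width: 0.0504
grip_force: 0.0
```

Run:
```python
from h import *
plan([.5362,.0305,.014],66.1)
```

```text
t 14.45 pos [0.536  0.0077 0.1562] th 66.17 tilt -1.0000 w 0.0504 gf 0.0 F [ 0.1 -1.  -0. ]
twist 0.07 travel [ 2.09 -0.91 14.22] norm 14.4
```

move_arm(commands=[{"hand": 5,"travel": [2.1,-0.9,2],"twist": [0,0,0]},{"hand": 5,"travel": [0,0,3.5],"twist": [0,0,0]},{"hand": 5,"travel": [0,0,3.5],"twist": [0,0,0]},{"hand": 5,"travel": [0,0,2.5],"twist": [0,0,0]},{"hand": 5,"travel": [0,0,1.5],"twist": [0,0,0]}])

```text
time: 14.87
position: [0.5343, 0.0283, 0.0236]
tool_rot: [0.839, 0.544, -0.002, -0.001]
ft_force: [0.1, -0.9, -0.4]
grip_width: 0.0496
grip_force: 0.0
```

move_arm(commands=[{"hand": 5,"travel": [0,0,1.2],"twist": [0,0,0]},{"hand": 5,"travel": [0,0,0],"twist": [0,0,0]},{"hand": 5,"travel": [0,0,0],"twist": [0,0,0]}])

```text
time: 15.12
position: [0.5358, 0.0284, 0.0139]
tool_rot: [0.839, 0.544, -0.001, -0.001]
ft_force: [-0.0, -0.1, 1.0]
grip_width: 0.0501
grip_force: 0.0
```

Run:
```python
from h import *
plan([.5362,.0305,.014],66.1)
```

```text
t 15.12 pos [0.5358 0.0284 0.0139] th 65.97 tilt -1.0000 w 0.0501 gf 0.0 F [-0.  -0.1  1. ]
twist -0.13 travel [ 0.2  -0.05 -0.01] norm 0.2
```

move_arm(commands=[{"hand": 0,"travel": [0.2,0,0],"twist": [0,0,0]},{"hand": 0,"travel": [0,0,0],"twist": [0,0,0]},{"hand": 0,"travel": [0,0,0],"twist": [0,0,0]},{"hand": 0,"travel": [0,0,0],"twist": [0,0,0]},{"hand": 0,"travel": [0,0,0],"twist": [0,0,0]}])

```text
time: 15.53
position: [0.5376, 0.0315, 0.0153]
tool_rot: [0.838, 0.545, 0.0, 0.0]
ft_force: [-0.2, 0.6, 0.9]
grip_width: 0.0244
grip_force: 0.1
```

move_arm(commands=[{"hand": 0,"travel": [0,0,0],"twist": [0,0,0]},{"hand": 0,"travel": [0,0,0],"twist": [0,0,0]},{"hand": 0,"travel": [0,0,0],"twist": [0,0,0]}])

```text
time: 15.78
position: [0.5373, 0.0317, 0.015]
tool_rot: [0.838, 0.546, 0.0, 0.0]
ft_force: [-0.6, 0.4, 4.6]
grip_width: 0.0212
grip_force: 15.0
```

move_arm(commands=[{"hand": 0,"travel": [0,0,-2],"twist": [0,0,0]},{"hand": 0,"travel": [0,0,-3],"twist": [0,0,0]},{"hand": 0,"travel": [0,0,-3],"twist": [0,0,0]},{"hand": 0,"travel": [0,0,-3],"twist": [0,0,0]},{"hand": 0,"travel": [0,0,-3],"twist": [0,0,0]}])

```text
time: 16.2
position: [0.5368, 0.0316, 0.1556]
tool_rot: [0.838, 0.545, -0.0, -0.0]
ft_force: [0.4, 0.1, -0.6]
grip_width: 0.021
grip_force: 15.0
```

Run:
```python
from h import *
plan([.570,-.375,.155])
```

```text
t 16.20 pos [0.5368 0.0316 0.1556] th 66.12 tilt -1.0000 w 0.0210 gf 15.0 F [ 0.4  0.1 -0.6]
twist 0.00 travel [-35.83  19.5    0.06] norm 40.8
```

move_arm(commands=[{"hand": 0,"travel": [-3,1.6,0],"twist": [0,0,0]},{"hand": 0,"travel": [-3,1.6,0],"twist": [0,0,0]},{"hand": 0,"travel": [-3,1.6,0],"twist": [0,0,0]},{"hand": 0,"travel": [-3,1.6,0],"twist": [0,0,0]},{"hand": 0,"travel": [-3,1.6,0],"twist": [0,0,0]}])

```text
time: 16.62
position: [0.5494, -0.1394, 0.1545]
tool_rot: [0.838, 0.546, -0.0, -0.0]
ft_force: [0.5, -0.2, -1.6]
grip_width: 0.0213
grip_force: 15.0
```

move_arm(commands=[{"hand": 0,"travel": [-3,1.6,0],"twist": [0,0,0]},{"hand": 0,"travel": [-3,1.6,0],"twist": [0,0,0]},{"hand": 0,"travel": [-3,1.6,0],"twist": [0,0,0]},{"hand": 0,"travel": [-3,1.6,0],"twist": [0,0,0]},{"hand": 0,"travel": [-3,1.6,0],"twist": [0,0,0]}])

```text
time: 17.03
position: [0.5617, -0.3091, 0.1541]
tool_rot: [0.838, 0.545, -0.0, -0.0]
ft_force: [0.4, 0.2, -0.3]
grip_width: 0.0212
grip_force: 15.0
```

move_arm(commands=[{"hand": 0,"travel": [-3,1.6,0],"twist": [0,0,0]},{"hand": 0,"travel": [-3,1.6,0],"twist": [0,0,0]},{"hand": 0,"travel": [0,0,0],"twist": [0,0,7.1]},{"hand": 0,"travel": [0,0,0],"twist": [0,0,7.1]},{"hand": 0,"travel": [0,0,0],"twist": [0,0,7.1]}])

```text
time: 17.45
position: [0.5664, -0.3762, 0.1535]
tool_rot: [0.926, 0.378, -0.0, -0.001]
ft_force: [0.1, -0.0, -1.2]
grip_width: 0.0209
grip_force: 15.0
```

move_arm(commands=[{"hand": 0,"travel": [0,0,0],"twist": [0,0,7.1]},{"hand": 0,"travel": [0,0,0],"twist": [0,0,7.1]},{"hand": 0,"travel": [0,0,0],"twist": [0,0,7.1]},{"hand": 0,"travel": [0,0,0],"twist": [0,0,7.1]},{"hand": 0,"travel": [0,0,0],"twist": [0,0,7.1]}])

```text
time: 17.87
position: [0.5667, -0.3751, 0.1538]
tool_rot: [0.997, 0.078, -0.0, -0.0]
ft_force: [-0.1, -0.4, -0.1]
grip_width: 0.0211
grip_force: 15.0
```

move_arm(commands=[{"hand": 0,"travel": [0,0,0],"twist": [0,0,7.1]},{"hand": 0,"travel": [0,0,0],"twist": [0,0,7.1]},{"hand": 0,"travel": [0,0,0],"twist": [0,0,7.1]},{"hand": 0,"travel": [0,0,0],"twist": [0,0,7.1]},{"hand": 0,"travel": [0,0,0],"twist": [0,0,1]}])

```text
time: 18.28
position: [0.5667, -0.3752, 0.1539]
tool_rot: [0.984, -0.176, -0.0, -0.0]
ft_force: [-0.7, -0.1, -0.2]
grip_width: 0.0214
grip_force: 15.0
```

Run:
```python
from h import *
plan([.570,-.375,.05],-20.1)
```

```text
t 18.28 pos [ 0.5667 -0.3752  0.1539] th -20.24 tilt -1.0000 w 0.0214 gf 15.0 F [-0.7 -0.1 -0.2]
twist -0.14 travel [ 0.3  -0.13 10.39] norm 10.4
```

move_arm(commands=[{"hand": 0,"travel": [0.4,-0.1,3],"twist": [0,0,0]},{"hand": 0,"travel": [0,0,3],"twist": [0,0,0]},{"hand": 0,"travel": [0,0,2.5],"twist": [0,0,0]},{"hand": 0,"travel": [0,0,1.5],"twist": [0,0,0]},{"hand": 0,"travel": [0,0,0],"twist": [0,0,0]}])

```text
time: 18.7
position: [0.5683, -0.3733, 0.0498]
tool_rot: [0.985, -0.173, -0.004, -0.002]
ft_force: [-0.6, 0.2, -0.6]
grip_width: 0.0212
grip_force: 15.0
```

move_arm(commands=[{"hand": 0,"travel": [0,0,0.5],"twist": [0,0,0]},{"hand": 0,"travel": [0,0,0.5],"twist": [0,0,0]},{"hand": 0,"travel": [0,0,0.5],"twist": [0,0,0]},{"hand": 0,"travel": [0,0,0.5],"twist": [0,0,0]},{"hand": 0,"travel": [0,0,0],"twist": [0,0,0]}])

```text
time: 19.12
position: [0.5709, -0.3756, 0.0342]
tool_rot: [0.985, -0.174, -0.0, -0.0]
ft_force: [0.3, 0.2, -0.5]
grip_width: 0.0212
grip_force: 15.0
```

move_arm(commands=[{"hand": 0,"travel": [0,0,0.3],"twist": [0,0,0]},{"hand": 0,"travel": [0,0,0.3],"twist": [0,0,0]},{"hand": 0,"travel": [0,0,0],"twist": [0,0,0]},{"hand": 0,"travel": [0,0,0],"twist": [0,0,0]}])

```text
time: 19.45
position: [0.5711, -0.3758, 0.0286]
tool_rot: [0.985, -0.174, -0.0, -0.0]
ft_force: [-0.3, 0.2, 0.2]
grip_width: 0.0211
grip_force: 15.0
```

move_arm(commands=[{"hand": 5,"travel": [0,0,0],"twist": [0,0,0]},{"hand": 5,"travel": [0,0,0],"twist": [0,0,0]},{"hand": 5,"travel": [0,0,0],"twist": [0,0,0]},{"hand": 5,"travel": [0,0,0],"twist": [0,0,0]},{"hand": 5,"travel": [0,0,0],"twist": [0,0,0]}])

```text
time: 19.87
position: [0.5712, -0.3759, 0.0287]
tool_rot: [0.985, -0.174, 0.0, 0.0]
ft_force: [0.4, 0.3, -0.1]
grip_width: 0.0455
grip_force: 0.0
```

move_arm(commands=[{"hand": 5,"travel": [0,0,-2],"twist": [0,0,0]},{"hand": 5,"travel": [0,0,-4],"twist": [0,0,0]},{"hand": 5,"travel": [0,0,-4],"twist": [0,0,0]},{"hand": 5,"travel": [0,0,-4],"twist": [0,0,0]},{"hand": 5,"travel": [-3,0,0],"twist": [0,0,0]}])

```text
time: 20.28
position: [0.5524, -0.3727, 0.179]
tool_rot: [0.985, -0.174, 0.012, 0.007]
ft_force: [1.2, -2.0, 0.7]
grip_width: 0.0501
grip_force: 0.0
```

Run:
```python
from h import *
import pickle
plan([.570,-.005,.17])
o,c=grab('wrist'); pickle.dump((o,c),open('w8.pkl','wb'))
b=c['frame'][60:340,90:420,::-1]
cv2.imwrite('pics/c8.png',cv2.resize(b,None,fx=2,fy=2))
for fn,uv in [('w1',(389,141)),('w2',(433,79))]:
    o,c=pickle.load(open(fn+'.pkl','rb')); M=T(c,o); print(onz(c,M,uv,.083).round(4))
```

```text
t 20.28 pos [ 0.5524 -0.3727  0.179 ] th -20.02 tilt -0.9996 w 0.0501 gf 0.0 F [ 1.2 -2.   0.7]
twist 0.00 travel [-10.93 -35.15   0.9 ] norm 36.8
[[ 0.6483 -0.0213  0.083 ]]
[[ 0.6477 -0.0173  0.083 ]]
```

View pics/c8.png

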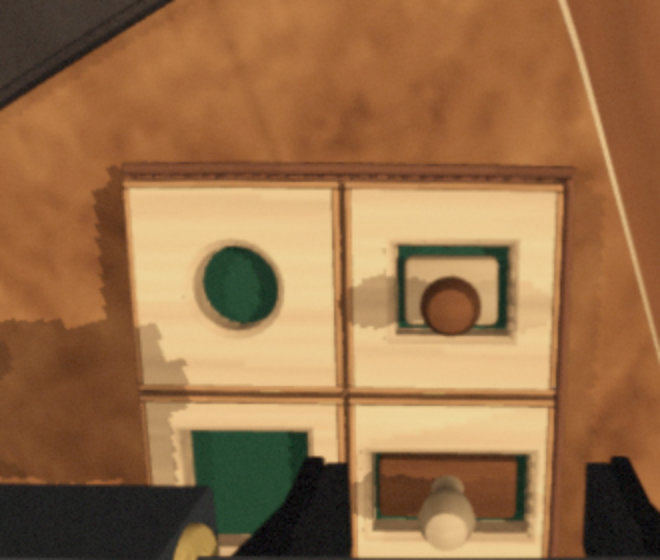

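Both stamps are seated in their pockets, with green felt visible around the bases. Now to the seal: hover and take a closer measure.

move_arm(commands=[{"hand": 5,"travel": [-1,-3.6,0],"twist": [0,0,0]},{"hand": 5,"travel": [-1,-3.6,0],"twist": [0,0,0]},{"hand": 5,"travel": [-1,-3.6,0],"twist": [0,0,0]},{"hand": 5,"travel": [-1,-3.6,0],"twist": [0,0,0]},{"hand": 5,"travel": [-1,-3.6,0],"twist": [0,0,0]}])

```text
time: 20.75
position: [0.5576, -0.1778, 0.1689]
tool_rot: [0.985, -0.175, 0.0, 0.0]
ft_force: [-0.3, 0.0, -0.1]
grip_width: 0.0503
grip_force: 0.0
```

move_arm(commands=[{"hand": 5,"travel": [-1,-3.6,0],"twist": [0,0,0]},{"hand": 5,"travel": [-1,-3.6,0],"twist": [0,0,0]},{"hand": 5,"travel": [-1,-3.6,0],"twist": [0,0,0]},{"hand": 5,"travel": [-1,-3.6,0],"twist": [0,0,0]},{"hand": 5,"travel": [-1,-3.6,0],"twist": [0,0,0]}])

```text
time: 21.17
position: [0.5726, 0.0087, 0.1689]
tool_rot: [0.985, -0.175, 0.0, 0.0]
ft_force: [0.4, -0.8, -0.8]
grip_width: 0.05
grip_force: 0.0
```

move_arm(commands=[{"hand": 5,"travel": [0,0,0],"twist": [0,0,0]},{"hand": 5,"travel": [0,0,0],"twist": [0,0,0]}])

```text
time: 21.33
position: [0.5725, 0.009, 0.1688]
tool_rot: [0.985, -0.172, 0.0, 0.0]
ft_force: [-0.1, -1.3, 0.1]
grip_width: 0.0503
grip_force: 0.0
```

Run:
```python
from h import *
import pickle
plan([.646,-.0235,.12])
o,c=grab('wrist'); M=T(c,o); pickle.dump((o,c),open('w9.pkl','wb'))
p=proj(c,M,[[.646,-.0235,.0],[.646,-.0235,.083]]); print(p)
hsv=cv2.cvtColor(c['frame'],cv2.COLOR_RGB2HSV)
x,y=(p.min(0)-45).astype(int).clip(0); X,Y=(p.max(0)+45).astype(int)
cv2.imwrite('pics/c9.png',cv2.resize(c['frame'][y:Y,x:X,::-1],None,fx=3,fy=3)); print(x,y,X,Y)
m=cv2.inRange(hsv[y:Y,x:X],(18,25,130),(35,140,255))
k=max(cv2.findContours(m,cv2.RETR_EXTERNAL,cv2.CHAIN_APPROX_NONE)[0],key=cv2.contourArea)[:,0]+[x,y]
W=onz(c,M,k,.01)[:,:2]*1000; print('foot',cv2.contourArea(k),cv2.minEnclosingCircle(W.astype(np.float32)))
```

```text
t 21.33 pos [0.5725 0.009  0.1688] th -19.84 tilt -1.0000 w 0.0503 gf 0.0 F [-0.1 -1.3  0.1]
twist 0.00 travel [8.01 0.57 4.88] norm 9.4
[[329.68612705 120.38397517]
 [331.77260015 118.95408147]]
284 73 376 165Traceback (most recent call last):
  File "<stdin>", line 10, in <module>
ValueError: max() iterable argument is empty
```

View pics/c9.png

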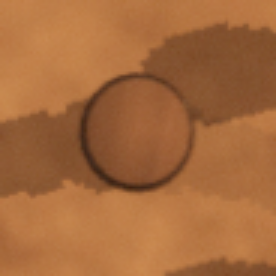

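Directly overhead: seal head disc at pixel (329,117), about 24 mm across, giving (0.648, −0.0225). Going down around it.

move_arm(commands=[{"hand": 5,"travel": [2.7,0.2,0],"twist": [0,0,0]},{"hand": 5,"travel": [2.8,0.2,0],"twist": [0,0,0]},{"hand": 5,"travel": [2.7,0,0],"twist": [0,0,0]},{"hand": 5,"travel": [0,0,1],"twist": [0,0,0]},{"hand": 5,"travel": [0,0,3],"twist": [0,0,0]}])

```text
time: 21.8
position: [0.6538, -0.0288, 0.1325]
tool_rot: [0.984, -0.176, 0.006, 0.0]
ft_force: [0.8, 0.1, -0.3]
grip_width: 0.0495
grip_force: 0.0
```

move_arm(commands=[{"hand": 5,"travel": [0,0,3],"twist": [0,0,0]},{"hand": 5,"travel": [0,0,3],"twist": [0,0,0]},{"hand": 5,"travel": [0,0,2.5],"twist": [0,0,0]},{"hand": 5,"travel": [0,0,1.6],"twist": [0,0,0]},{"hand": 5,"travel": [0,0,0],"twist": [0,0,0]}])

```text
time: 22.22
position: [0.6442, -0.0262, 0.0231]
tool_rot: [0.984, -0.176, -0.005, 0.0]
ft_force: [-0.1, -0.5, -0.1]
grip_width: 0.0497
grip_force: 0.0
```

move_arm(commands=[{"hand": 0,"travel": [0,0,0],"twist": [0,0,0]},{"hand": 0,"travel": [0,0,0],"twist": [0,0,0]},{"hand": 0,"travel": [0,0,0],"twist": [0,0,0]},{"hand": 0,"travel": [0,0,0],"twist": [0,0,0]},{"hand": 0,"travel": [0,0,0],"twist": [0,0,0]}])

```text
time: 22.63
position: [0.6493, -0.0252, 0.0291]
tool_rot: [0.985, -0.174, 0.001, -0.0]
ft_force: [0.8, 0.9, 2.4]
grip_width: 0.0241
grip_force: 15.6
```

move_arm(commands=[{"hand": 0,"travel": [0,0,0],"twist": [0,0,0]},{"hand": 0,"travel": [0,0,0],"twist": [0,0,0]},{"hand": 0,"travel": [0,0,0],"twist": [0,0,0]}])

```text
time: 22.88
position: [0.6495, -0.025, 0.0289]
tool_rot: [0.985, -0.174, 0.001, -0.0]
ft_force: [1.2, 0.1, 6.1]
grip_width: 0.0247
grip_force: 15.0
```

move_arm(commands=[{"hand": 0,"travel": [0,0,-2],"twist": [0,0,0]},{"hand": 0,"travel": [0,0,-3],"twist": [0,0,0]},{"hand": 0,"travel": [0,0,-3],"twist": [0,0,0]},{"hand": 0,"travel": [0,0,-3],"twist": [0,0,0]},{"hand": 0,"travel": [0,0,-3],"twist": [0,0,0]}])

```text
time: 23.3
position: [0.6474, -0.0248, 0.1682]
tool_rot: [0.985, -0.174, -0.001, 0.0]
ft_force: [0.3, 0.1, -1.2]
grip_width: 0.0243
grip_force: 15.0
```

Run:
```python
from h import *
plan([.602,-.291,.16])
```

```text
t 23.30 pos [ 0.6474 -0.0248  0.1682] th -20.08 tilt -1.0000 w 0.0243 gf 15.0 F [ 0.3  0.1 -1.2]
twist 0.00 travel [ 4.88 26.56  0.82] norm 27.0
```

move_arm(commands=[{"hand": 0,"travel": [0.6,3,0],"twist": [0,0,0]},{"hand": 0,"travel": [0.6,3,0],"twist": [0,0,0]},{"hand": 0,"travel": [0.6,3.3,0],"twist": [0,0,0]},{"hand": 0,"travel": [0.6,3.3,0],"twist": [0,0,0]},{"hand": 0,"travel": [0.6,3.3,0],"twist": [0,0,0]}])

```text
time: 23.72
position: [0.6208, -0.1855, 0.167]
tool_rot: [0.985, -0.174, -0.001, -0.0]
ft_force: [1.3, -0.4, -1.5]
grip_width: 0.0246
grip_force: 15.0
```

move_arm(commands=[{"hand": 0,"travel": [0.6,3.3,0],"twist": [0,0,0]},{"hand": 0,"travel": [0.6,3.3,0],"twist": [0,0,0]},{"hand": 0,"travel": [0.6,3,0],"twist": [0,0,0]},{"hand": 0,"travel": [0.1,1,0],"twist": [0,0,0]},{"hand": 0,"travel": [0,0,0],"twist": [0,0,0]}])

```text
time: 24.13
position: [0.6021, -0.2937, 0.1668]
tool_rot: [0.984, -0.176, -0.001, 0.0]
ft_force: [-0.3, 0.5, -0.7]
grip_width: 0.0241
grip_force: 15.0
```

Run:
```python
from h import *
import pickle
robot.camera('wrist')
plan([.602,-.291,.042])
o,c=grab('wrist'); M=T(c,o); pickle.dump((o,c),open('w10.pkl','wb'))
print(proj(c,M,[[.602,-.2908,.029],[.544,-.3168,.029]]))
# foot position: brass pale blob near the tool axis, z~.01 above seal bottom
zb=o['position'][2]-.0289
p=proj(c,M,[[*o['position'][:2],zb+.005]])[0]; print('expected foot px',p)
hsv=cv2.cvtColor(c['frame'],cv2.COLOR_RGB2HSV)
x,y=(p-40).astype(int)
print(hsv[y:y+80:8,x+40].tolist()); print(hsv[y+40,x:x+80:8].tolist())
```

```text
t 24.18 pos [ 0.6024 -0.2912  0.1668] th -20.23 tilt -1.0000 w 0.0248 gf 15.0 F [ 0.4  0.8 -1.4]
twist 0.00 travel [-5.000e-02 -1.000e-02  1.248e+01] norm 12.5
[[322.52950959 224.56574471]
 [376.20414567 278.1238343 ]]
expected foot px [322.55169963 273.65847422]
[[69, 108, 83], [29, 95, 75], [17, 102, 235], [18, 122, 153], [20, 108, 231], [19, 115, 189], [9, 168, 53], [7, 145, 58], [9, 145, 58], [12, 167, 58]]
[[17, 113, 226], [18, 104, 235], [18, 122, 176], [19, 119, 189], [18, 125, 159], [19, 115, 189], [20, 104, 235], [21, 97, 251], [17, 101, 248], [17, 100, 249]]
```

move_arm(commands=[{"hand": 0,"travel": [0.1,0,3],"twist": [0,0,0]},{"hand": 0,"travel": [0,0,3],"twist": [0,0,0]},{"hand": 0,"travel": [0,0,2.5],"twist": [0,0,0]},{"hand": 0,"travel": [0,0,1],"twist": [0,0,0]},{"hand": 0,"travel": [0,0,0],"twist": [0,0,0]}])

```text
time: 24.65
position: [0.6024, -0.2874, 0.0693]
tool_rot: [0.985, -0.173, -0.003, -0.002]
ft_force: [0.3, 0.1, -0.6]
grip_width: 0.0247
grip_force: 15.0
```

move_arm(commands=[{"hand": 0,"travel": [0,0,0.5],"twist": [0,0,0]},{"hand": 0,"travel": [0,0,0.5],"twist": [0,0,0]},{"hand": 0,"travel": [0,0,0.5],"twist": [0,0,0]},{"hand": 0,"travel": [0,0,0.5],"twist": [0,0,0]},{"hand": 0,"travel": [0,0,0],"twist": [0,0,0]}])

```text
time: 25.07
position: [0.604, -0.2909, 0.0522]
tool_rot: [0.985, -0.174, -0.0, -0.0]
ft_force: [-0.7, 0.2, -1.7]
grip_width: 0.0244
grip_force: 15.0
```

move_arm(commands=[{"hand": 0,"travel": [0,0,0.4],"twist": [0,0,0]},{"hand": 0,"travel": [0,0,0.4],"twist": [0,0,0]},{"hand": 0,"travel": [0,0,0.1],"twist": [0,0,0]},{"hand": 0,"travel": [0,0,0],"twist": [0,0,0]}])

```text
time: 25.4
position: [0.6039, -0.2909, 0.0431]
tool_rot: [0.985, -0.174, -0.0, -0.0]
ft_force: [0.9, 0.3, -0.9]
grip_width: 0.0247
grip_force: 15.0
```

move_arm(commands=[{"hand": 0,"travel": [0,0,0.1],"twist": [0,0,0]},{"hand": 5,"travel": [0,0,0],"twist": [0,0,0]},{"hand": 5,"travel": [0,0,0],"twist": [0,0,0]},{"hand": 5,"travel": [0,0,0],"twist": [0,0,0]},{"hand": 5,"travel": [0,0,0],"twist": [0,0,0]}])

```text
time: 25.82
position: [0.6045, -0.2912, 0.0429]
tool_rot: [0.985, -0.174, 0.0, 0.0]
ft_force: [0.3, -0.3, 0.4]
grip_width: 0.0433
grip_force: 0.0
```

move_arm(commands=[{"hand": 5,"travel": [0,0,0],"twist": [0,0,0]},{"hand": 5,"travel": [0,0,-2],"twist": [0,0,0]},{"hand": 5,"travel": [0,0,-4],"twist": [0,0,0]},{"hand": 5,"travel": [0,0,-4],"twist": [0,0,0]},{"hand": 5,"travel": [0,0,-4],"twist": [0,0,0]}])

```text
time: 26.23
position: [0.6038, -0.2907, 0.1836]
tool_rot: [0.985, -0.174, -0.001, -0.0]
ft_force: [0.8, -0.9, 0.1]
grip_width: 0.05
grip_force: 0.0
```

Run:
```python
from h import *
import pickle
state()
ob,cw=grab('wrist'); M=T(cw,ob); pickle.dump((ob,cw),open('w11.pkl','wb'))
hsv=cv2.cvtColor(cw['frame'],cv2.COLOR_RGB2HSV)
p=proj(cw,M,[[.603,-.2905,.096],[.603,-.2905,.03],[.603,-.2905,.013]]); print('seal exp px',p.round(0).tolist())
a=p.astype(int); print('at top',hsv[a[0,1],a[0,0]-24:a[0,0]+25:6].tolist())
o,c=grab('top'); M=T(c); pickle.dump((o,c),open('top11.pkl','wb'))
for c,M,uv,nm in [(c,M,(282,304),'top')]:
    f=c['frame']; hsv=cv2.cvtColor(f,cv2.COLOR_RGB2HSV)
    x,y=uv[0]-25,uv[1]-25; h=hsv[y:y+50,x:x+50]
    m=((h[...,1]<110)&(h[...,2]>90)|(h[...,0]>90)&(h[...,0]<130)|(h[...,2]<70)&(h[...,1]<110)).astype(np.uint8)*255
    m=cv2.morphologyEx(m,cv2.MORPH_CLOSE,np.ones((3,3)))
    k=max(cv2.findContours(m,cv2.RETR_EXTERNAL,cv2.CHAIN_APPROX_NONE)[0],key=cv2.contourArea)
    k=cv2.convexHull(k)
    W=onz(c,M,k[:,0]+[x,y],.040)[:,:2]*1000; r=cv2.minAreaRect(W.astype(np.float32)); print(nm,r,cv2.contourArea(k))
    for row in m[::2]: print(''.join('#' if v else '.' for v in row))
```

```text
t 26.23 pos [ 0.6038 -0.2907  0.1836] th -20.09 tilt -1.0000 w 0.0500 gf 0.0 F [ 0.8 -0.9  0.1]
seal exp px [[323.0, 242.0], [323.0, 221.0], [323.0, 216.0]]
at top [[20, 93, 244], [18, 116, 170], [11, 177, 125], [12, 170, 141], [12, 164, 151], [12, 164, 151], [11, 161, 154], [19, 91, 245], [19, 94, 245]]
top ((459.00640869140625, -31.126407623291016), (44.95266342163086, 43.87479782104492), 78.60465240478516) 499.5
..................................................
..................................................
..................................................
..................................................
..................................................
..................................................
.................##...............................
................#############.....................
...............######################.............
...............#######################............
..............########################............
..............#######################.............
.............#############...########.............
.............###########.....#######..............
............############....########..............
............#############...########..............
............#######################...............
..............#####################...............
.......................###########................
..................................................
..................................................
..................................................
..................................................
..................................................
..................................................
```

Seal stands upright in its pocket, its head at the expected pixel. Bottle: centre about (0.461, −0.031), sides at 78.6°, measured 45x44 mm, which fits. I go there with the jaw open to 7 cm.

move_arm(commands=[{"hand": 7,"travel": [0,0,0],"twist": [0,0,-4.7]},{"hand": 7,"travel": [0,0,0],"twist": [0,0,-4.8]},{"hand": 7,"travel": [-2.3,-2.8,0],"twist": [0,0,0]},{"hand": 7,"travel": [-2.4,-2.9,0],"twist": [0,0,0]},{"hand": 7,"travel": [-2.4,-2.9,0],"twist": [0,0,0]}])

```text
time: 26.75
position: [0.5493, -0.1927, 0.182]
tool_rot: [0.996, -0.093, -0.0, -0.0]
ft_force: [0.3, 0.5, 0.1]
grip_width: 0.0686
grip_force: 0.0
```

move_arm(commands=[{"hand": 7,"travel": [-2.4,-2.9,0],"twist": [0,0,0]},{"hand": 7,"travel": [-2.4,-2.9,0],"twist": [0,0,0]},{"hand": 7,"travel": [-2.4,-2.9,0],"twist": [0,0,0]},{"hand": 7,"travel": [-2.3,-2.8,0],"twist": [0,0,0]},{"hand": 7,"travel": [-2.2,-2.8,0],"twist": [0,0,0]}])

```text
time: 27.17
position: [0.4601, -0.0299, 0.1825]
tool_rot: [0.996, -0.093, -0.0, -0.0]
ft_force: [0.4, -0.3, 0.7]
grip_width: 0.0703
grip_force: 0.0
```

move_arm(commands=[{"hand": 7,"travel": [0,0,3],"twist": [0,0,0]},{"hand": 7,"travel": [0,0,3],"twist": [0,0,0]},{"hand": 7,"travel": [0,0,2],"twist": [0,0,0]},{"hand": 7,"travel": [0,0,0],"twist": [0,0,0]},{"hand": 7,"travel": [0,0,0],"twist": [0,0,0]}])

```text
time: 27.58
position: [0.4609, -0.0311, 0.102]
tool_rot: [0.996, -0.092, -0.001, -0.0]
ft_force: [0.6, -0.7, 1.4]
grip_width: 0.0695
grip_force: 0.0
```

Run:
```python
from h import *
import pickle
plan([.461,-.031,.004],-10.6)
o,c=grab('wrist'); pickle.dump((o,c),open('w12.pkl','wb'));M=T(c,o)
print(proj(c,M,[[.461,-.031,.06],[.461+.0226,-.031-.0042,.044]]))
hsv=cv2.cvtColor(c['frame'],cv2.COLOR_RGB2HSV)
h=hsv[140:300,220:420]
m=((h[...,0]>85)&(h[...,0]<135)&(h[...,2]>90)|(h[...,1]<70)&(h[...,2]>110))
for row in m[::6,::3]: print(''.join('#' if v else '.' for v in row))
```

```text
t 27.58 pos [ 0.4609 -0.0311  0.102 ] th -10.58 tilt -1.0000 w 0.0695 gf 0.0 F [ 0.6 -0.7  1.4]
twist 0.02 travel [ 0.01 -0.02  9.8 ] norm 9.8
[[322.46264916 262.41115696]
 [322.49604416 217.15354977]]
...................................................................
...................................................................
...................................................................
...................................................................
...................................................................
...................................................................
...................................................................
...................................................................
...................................................................
...................................................................
...................................................................
...................................................................
...................................................................
..............
[... 237 characters left out ...]
....................
.......................######...........#######....................
.......................####...............#####....................
.......................###.................####....................
.......................###.................###.....................
.......................###.................###.....................
.......................###.................###.....................
.......................####...............####.....................
.......................######............#####.....................
.........................................###.......................
...................................................................
```

The bottle is centred on the tool axis, cap at about (322,263) against (322,262) predicted. Descending and gripping the glass.

move_arm(commands=[{"hand": 7,"travel": [0,0,3],"twist": [0,0,0]},{"hand": 7,"travel": [0,0,3],"twist": [0,0,0]},{"hand": 7,"travel": [0,0,2],"twist": [0,0,0]},{"hand": 7,"travel": [0,0,1],"twist": [0,0,0]},{"hand": 7,"travel": [0,0,0.5],"twist": [0,0,0]}], force=25)

```text
time: 28.05
position: [0.4623, -0.0319, 0.0074]
tool_rot: [0.996, -0.093, 0.0, 0.0]
ft_force: [0.2, -0.6, 0.2]
grip_width: 0.0698
grip_force: 0.0
```

move_arm(commands=[{"hand": 7,"travel": [0,0,0],"twist": [0,0,0]},{"hand": 3,"travel": [0,0,0],"twist": [0,0,0]},{"hand": 3,"travel": [0,0,0],"twist": [0,0,0]},{"hand": 3,"travel": [0,0,0],"twist": [0,0,0]},{"hand": 3,"travel": [0,0,0],"twist": [0,0,0]}])

```text
time: 28.47
position: [0.4622, -0.0316, 0.0085]
tool_rot: [0.996, -0.092, 0.001, 0.0]
ft_force: [0.4, -0.2, -0.1]
grip_width: 0.0508
grip_force: 0.0
```

move_arm(commands=[{"hand": 3,"travel": [0,0,0],"twist": [0,0,0]},{"hand": 3,"travel": [0,0,0],"twist": [0,0,0]},{"hand": 3,"travel": [0,0,0],"twist": [0,0,0]},{"hand": 3,"travel": [0,0,0],"twist": [0,0,0]}])

```text
time: 28.8
position: [0.462, -0.0315, 0.0082]
tool_rot: [0.996, -0.092, 0.001, 0.0]
ft_force: [-0.5, 0.4, 5.7]
grip_width: 0.0456
grip_force: 25.0
```

move_arm(commands=[{"hand": 3,"travel": [0,0,-2],"twist": [0,0,0]},{"hand": 3,"travel": [0,0,-3],"twist": [0,0,0]},{"hand": 3,"travel": [0,0,-3],"twist": [0,0,3.4]},{"hand": 3,"travel": [0,0,-3],"twist": [0,0,3.4]},{"hand": 3,"travel": [0,0,-3],"twist": [0,0,3.4]}])

```text
time: 29.22
position: [0.4607, -0.0311, 0.1486]
tool_rot: [0.983, -0.182, -0.001, -0.0]
ft_force: [0.2, -0.3, -0.9]
grip_width: 0.0455
grip_force: 25.0
```

Run:
```python
from h import *
plan([.518,-.259,.145],-20.8)
```

```text
t 29.22 pos [ 0.4607 -0.0311  0.1486] th -20.96 tilt -1.0000 w 0.0455 gf 25.0 F [ 0.2 -0.3 -0.9]
twist -0.16 travel [13.45 19.27  0.36] norm 23.5
```

move_arm(commands=[{"hand": 3,"travel": [1.9,2.7,0],"twist": [0,0,0]},{"hand": 3,"travel": [1.9,2.7,0],"twist": [0,0,0]},{"hand": 3,"travel": [1.9,2.8,0],"twist": [0,0,0]},{"hand": 3,"travel": [1.9,2.8,0],"twist": [0,0,0]},{"hand": 3,"travel": [1.9,2.8,0],"twist": [0,0,0]}])

```text
time: 29.63
position: [0.501, -0.1952, 0.1474]
tool_rot: [0.984, -0.18, -0.0, -0.0]
ft_force: [0.5, 0.1, -2.1]
grip_width: 0.0457
grip_force: 25.0
```

move_arm(commands=[{"hand": 3,"travel": [1.9,2.7,0],"twist": [0,0,0]},{"hand": 3,"travel": [1.9,2.7,0],"twist": [0,0,0]},{"hand": 3,"travel": [0,0,0],"twist": [0,0,0]},{"hand": 3,"travel": [0,0,0],"twist": [0,0,0]},{"hand": 3,"travel": [0,0,0],"twist": [0,0,0]}])

```text
time: 30.05
position: [0.5165, -0.2572, 0.1468]
tool_rot: [0.984, -0.181, -0.001, -0.001]
ft_force: [-0.0, 0.3, -2.0]
grip_width: 0.0457
grip_force: 25.0
```

Run:
```python
from h import *
plan([.518,-.259,.0212],-20.8)
```

```text
t 30.05 pos [ 0.5165 -0.2572  0.1468] th -20.83 tilt -1.0000 w 0.0457 gf 25.0 F [-0.   0.3 -2. ]
twist -0.03 travel [ 0.2   0.11 12.56] norm 12.6
```

move_arm(commands=[{"hand": 3,"travel": [0.3,0.1,3],"twist": [0,0,0]},{"hand": 3,"travel": [0,0,3],"twist": [0,0,0]},{"hand": 3,"travel": [0,0,2.5],"twist": [0,0,0]},{"hand": 3,"travel": [0,0,1.3],"twist": [0,0,0]},{"hand": 3,"travel": [0,0,0],"twist": [0,0,0]}])

```text
time: 30.47
position: [0.5171, -0.2563, 0.0463]
tool_rot: [0.984, -0.18, -0.004, -0.002]
ft_force: [-0.0, -0.1, -1.2]
grip_width: 0.0456
grip_force: 25.0
```

move_arm(commands=[{"hand": 3,"travel": [0,0,0.4],"twist": [0,0,0]},{"hand": 3,"travel": [0,0,0.5],"twist": [0,0,0]},{"hand": 3,"travel": [0,0,0.5],"twist": [0,0,0]},{"hand": 3,"travel": [0,0,0.5],"twist": [0,0,0]},{"hand": 3,"travel": [0,0,0],"twist": [0,0,0]}])

```text
time: 30.88
position: [0.5199, -0.2598, 0.0303]
tool_rot: [0.984, -0.18, -0.0, -0.0]
ft_force: [-0.3, 1.0, -1.1]
grip_width: 0.0462
grip_force: 25.0
```

move_arm(commands=[{"hand": 3,"travel": [0,0,0.4],"twist": [0,0,0]},{"hand": 3,"travel": [0,0,0.4],"twist": [0,0,0]},{"hand": 3,"travel": [0,0,0],"twist": [0,0,0]},{"hand": 3,"travel": [0,0,0],"twist": [0,0,0]}])

```text
time: 31.22
position: [0.52, -0.26, 0.0223]
tool_rot: [0.984, -0.18, -0.0, -0.0]
ft_force: [0.4, 0.3, -2.0]
grip_width: 0.0456
grip_force: 25.0
```

move_arm(commands=[{"hand": 3,"travel": [0,0,0.1],"twist": [0,0,0]},{"hand": 3,"travel": [0,0,0],"twist": [0,0,0]},{"hand": 6.5,"travel": [0,0,0],"twist": [0,0,0]},{"hand": 6.5,"travel": [0,0,0],"twist": [0,0,0]},{"hand": 6.5,"travel": [0,0,0],"twist": [0,0,0]}])

```text
time: 31.63
position: [0.5205, -0.2603, 0.0219]
tool_rot: [0.984, -0.18, 0.0, 0.0]
ft_force: [0.4, -0.1, 0.3]
grip_width: 0.0583
grip_force: 0.0
```

move_arm(commands=[{"hand": 6.5,"travel": [0,0,0],"twist": [0,0,0]},{"hand": 6.5,"travel": [0,0,0],"twist": [0,0,0]},{"hand": 6.5,"travel": [0,0,-2],"twist": [0,0,0]},{"hand": 6.5,"travel": [0,0,-4],"twist": [0,0,0]},{"hand": 6.5,"travel": [0,0,-4],"twist": [0,0,0]}])

```text
time: 32.05
position: [0.5188, -0.2592, 0.1211]
tool_rot: [0.984, -0.181, -0.002, -0.001]
ft_force: [0.1, -1.2, 0.4]
grip_width: 0.0649
grip_force: 0.0
```

move_arm(commands=[{"hand": 6.5,"travel": [-2,-3,-3],"twist": [0,0,0]},{"hand": 6.5,"travel": [-2,-3,-2],"twist": [0,0,0]},{"hand": 6.5,"travel": [-3,-1,0],"twist": [0,0,0]},{"hand": 6.5,"travel": [0,0,0],"twist": [0,0,0]},{"hand": 6.5,"travel": [0,0,0],"twist": [0,0,0]}])

```text
time: 32.47
position: [0.4791, -0.1721, 0.1688]
tool_rot: [0.984, -0.18, -0.0, -0.0]
ft_force: [0.4, -0.3, -0.1]
grip_width: 0.065
grip_force: 0.0
```

Run:
```python
from h import *
state()
o,c=grab('wrist'); M=T(c,o); f=c['frame']; hsv=cv2.cvtColor(f,cv2.COLOR_RGB2HSV)
def at(n,P,r,cond):
    p=proj(c,M,[P])[0]; x,y=p.astype(int); x0,y0=max(x-r,0),max(y-r,0)
    h=hsv[y0:y+r,x0:x+r]; m=cond(h).astype(np.uint8)
    ys,xs=np.nonzero(m); print(n,'exp',p.round(0),'seen',(xs.mean()+x0).round(1),(ys.mean()+y0).round(1),'n',m.sum(),'->',onz(c,M,[xs.mean()+x0,ys.mean()+y0],P[2]).round(4)[0])
at('cap',[.519,-.2595,.073],32,lambda h:(h[...,2]<75)&(h[...,1]<120))
at('sealtop',[.603,-.2905,.096],28,lambda h:(h[...,0]<15)&(h[...,1]>140))
at('shorthandle',[.571,-.3755,.076],26,lambda h:(h[...,0]<15)&(h[...,1]>120)&(h[...,2]>40))
cv2.imwrite('pics/end.png',f[:,:,::-1])
x,y=proj(c,M,[.519,-.2595,.057])[0].astype(int)
h=hsv[y-66:y+66,x-72:x+72]
L=np.full(h.shape[:2],'.'); L[(h[...,2]<75)&(h[...,1]<120)]='C'; L[(h[...,0]>85)&(h[...,0]<135)&(h[...,2]>90)|(h[...,1]<70)&(h[...,2]>110)]='#'; L[(h[...,0]>45)&(h[...,0]<85)&(h[...,1]>80)]='g'
for r in L[::6,::3]: print(''.join(r))
```

```text
t 32.47 pos [ 0.4791 -0.1721  0.1688] th -20.70 tilt -1.0000 w 0.0650 gf 0.0 F [ 0.4 -0.3 -0.1]
cap exp [425. 138.] seen 422.8 141.4 n 1764 -> [ 0.5177 -0.2573  0.073 ]
sealtop exp [441. -20.] seen 430.1 3.7 n 270 -> [ 0.5931 -0.2805  0.096 ]
shorthandle exp [572.  -1.] seen 568.2 11.6 n 935 -> [ 0.5646 -0.3706  0.076 ]
................................................
................................................
................................................
................................................
................................................
................................................
..........gggggggggggggggggggggg................
..........gg.######################.............
..........gC..############C.#######.............
..........CC...#####.CCCCCCCCCC.###..........C..
..........gC..#####CCCCCCCCCCCC..##.............
..........gC..####CCCCCCCCCCCCCCCC#.............
.........Cg...####CCCC.CCCCCCCCCCC#.............
.........Cg...####CCCCCCCCCCCCCCC.#.............
.........Cg...#####CCCCCCCCCCCCC.#..........Cggg
.........Cg...#######CCCCCCCCCC###..........gggg
.........CgC..####################..............
................#################...............
................................................
................................................
................................................
................................................
```

The bottle sits square in its pocket, its cap within 2 mm of where a seated bottle's cap must be. Last check: the bystanders have not moved and the caddy looks right from the top camera.

Run:
```python
from h import *
import pickle
o,c=grab('top'); f=c['frame'].astype(int); g=pickle.load(open('top0.pkl','rb'))[1]['frame'].astype(int)
for n,(x,y) in {'loupe':(225,318),'bell':(291,155),'blue':(322,209),'pink':(311,239),'or1':(232,161),'or2':(174,340)}.items():
    d=np.abs(f-g)[y-14:y+14,x-14:x+14].max(2); print(n,(d>60).mean().round(3))
M=T(c)
for n,P in {'seal':(.603,-.2905,.096),'short':(.570,-.3755,.076),'long':(.487,-.342,.076),'cap':(.519,-.2595,.073)}.items():
    u,v=proj(c,M,P)[0].astype(int); print(n,u,v,f[v,u-9:u+10:3].tolist())
```

```text
loupe 0.0
bell 0.0
blue 0.0
pink 0.01
or1 0.0
or2 0.147
seal 419 230 [[58, 34, 16], [85, 47, 21], [135, 71, 27], [155, 81, 30], [158, 81, 30], [254, 237, 135], [254, 233, 133]]
short 461 249 [[84, 56, 29], [63, 35, 17], [135, 71, 27], [158, 83, 32], [139, 81, 35], [165, 116, 65], [253, 233, 133]]
long 443 291 [[45, 50, 49], [78, 85, 81], [82, 89, 87], [229, 175, 102], [253, 220, 123], [146, 83, 34], [138, 71, 27]]
cap 401 274 [[123, 133, 129], [119, 128, 123], [114, 123, 120], [108, 117, 114], [101, 111, 106], [92, 100, 97], [80, 87, 86]]
```

```bash
python3 -c "
from rig import robot
print(robot.hand_in())"
```

```text
the job is handed in; nothing more can be done
None
```

I put both stamps, the wax seal and the ink bottle upright in their matching pockets and handed the job in at about 32 s. The loupe and the bell stayed where they were.

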